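# Roll a battery cell into the tester and press it home

### The arm

A 7-joint arm with a two-finger parallel gripper is mounted at the origin on the work surface. World frame = base frame: x ahead of the robot, y to its left, z up, the work surface at z = 0. Lengths are in m, angles in rad, forces in N, time in s.
With the tool pointing down it reaches from about 0.35 to 0.9 m from the base axis. Payload 7.2 kg.
Tool frame: the origin (TCP) lies at the very end of the fingers, on their centre line; the grasp point (between the pads) lies 19 mm behind it; z points along the fingers, y is the direction in which the jaws open and shut (so a half turn about z gives the same grasp; the last joint's range is limited). The gripper opens to 85 mm and grips with 20 to 120 N. Pads are 22 mm wide; open, the fingers measure 114 mm over their backs; the gripper's body (76 mm by 85 mm) begins 54 mm behind the grasp point. The pads swing forward as they close: fully open they stand 13 mm farther back than shut.
Start: joints at [-0.068, 0.411, -0.013, 1.596, 0.006, 1.134, -0.082], TCP at [0.625, -0, 0.231] pointing down, gripper open.
Joint ranges: [-2.95, 2.95], [-0.29, 1.99], [-1.47, 1.44], [0.14, 2.54], [-1.03, 4.17], [0.13, 1.85], [-2.86, 2.86]. Speed limits (rad/s): [2.39, 2.39, 3.01, 3.01, 3.14, 3.14, 3.14].

### API

Orientations are given as a rotation vector (axis times angle).
In Python, from workcell import ctrl, read_camera, workorder gives the robot as it stands.
- The arm moves only by the tool servo_tool, never from a script. Its argument "rows" is one flat list of numbers, 5 for each row, row after row: the closure, from -1 (fully open) to 1 (shut), then the shift along the tool's x, y, z each as a share of 0.1 m, from -1 to 1, then the turn about the tool's z as a share of 60 degrees, from -1 to 1. In form: [grip, tx, ty, tz, turn, grip, tx, ty, tz, turn, ...]. A call has 1 to 5 rows; each row is the pose to reach, as a shift and turn from the pose commanded when the call began, along the tool's axes at that moment; what a row does not reach only later rows make up. A row lasts 1/12 s, in which the tool goes at most 41.7 mm and 7.16 degrees, less where a joint would pass 70% of its speed; a pose out of reach is approached as far as the arm can. A call with a number of a shift or a turn outside -1 to 1 is refused whole. A call with a gripper value outside its range is refused whole. The fingers move at their own pace and stop on an object; "newtons" is the grip in N (left out, the last holds). Time passes only in rows, so rows that repeat a pose let the fingers close. It gives the time, the measured TCP pose, the force and the opening at its end, in the units of the state.
- ctrl.get_obs(): the state, without advancing time (a new reading comes with each control period).
- read_camera(name): name is "scene" or "side" or "wrist"; returns a dict with "pixels" (400x640x3 uint8, red, green, blue), "fov_y" (degrees; the focal length in pixels is half the picture's height over the tangent of half this angle, whatever the lens; pixels are square), "cx", "cy" (the principal point, pixels), "R" (3x3) and "t" (3): a world point X has camera coordinates R X + t. Camera axes: x right, y down, z forward; pixel columns grow to the right and rows downward; lengths in m; the calibration is good to about 2 mm. A picture is of the moment at which its call begins. There is no depth.
- workorder.finish_job(): hands the job in, once; it reports no verdict.
The state is a dict: "t": time; "joint_positions": joint angles; "dq": joint speeds; "joint_torque": joint torques, N m; "position": TCP position; "ee_rot": TCP orientation; "contact_force": force on the tool from outside, world axes, zero at the start; "torque": the same for the moment, N m; "gripper_width": opening from 0.0 (shut) to 1.0 (fully open).
Only numpy, scipy, OpenCV 4.12 (cv2) and the standard library are available. Lean on these libraries where they do the work, as an engineer would, in place of code of your own. Each camera call takes 0.05 s, during which the arm holds its last target.

### The job

Pick up the white paddle and, with it alone, gently roll the round cell lying in the tester's track over the low lip into the steel cradle; then keep pushing the cell until the cradle has slid fully home against its stop, and there press the cell with about 8 newtons (at least 6, never more than 12) for one second. Leave the cell in the cradle with the cradle home, and stand the paddle upright on the bench beside the tester. Do not touch the cell with the gripper, and do not disturb the other things on the bench.

Things in the scene. Friction and masses are not known exactly. Their poses are not given: they have to be found in the camera images.
- track: Fixed, level aluminium track, 300 mm long, 84 wide. Origin: centre of its underside, on the bench. +x runs along the track, the way the cell must roll; y across. Its floor is 10 mm above the bench; a 5 mm thick wall on each long side rises 14 mm above the floor, 74 mm apart inside. The -x end is open.
- cell: The grey round cell to be rolled: a smooth rigid cylinder 21 mm in diameter, 70 mm long, about 70 g, lying across the track on its floor. Origin at its centre, y along its length; x and z turn with it as it rolls. It rolls easily on the level floor and runs ahead a little if struck.
- paddle: Loose white plastic paddle, 120 g, standing on its heel. Origin: centre of its underside. Slippery flat pushing face (50 mm wide, from 0 to 47 mm high) looks to +x, 19 mm from the origin; the 10 mm high heel reaches x = -19 mm. Handle on the origin axis, 16 mm thick along x, 26 along y, 47 to 95 mm up: grip across the 16 mm with 80 N or more; push with the underside 3 to 6 mm over the track floor. It may tilt in the grip.
- seat (a point): Cell centre when it lies in the steel cradle against the lip (moves with the cradle), 10.5 mm over the track floor; axes as the track's. 7 mm before it (-x) the rounded lip, 1.5 mm high; 11 to 25 mm after it the 23 mm tall back plate, clamped at a setting that changes and is not measured. A black block, 84 wide, 34 tall over the floor, lies 64 to 100 mm beyond the seat's place at cradle value 0.
- cradle (a joint): How far the cradle has slid along the track's +x (m): 0 to 0.012 at the start, fully home against a hard stop at 0.030. It stays where it is left; sliding it takes about 3 N, crossing the lip with the cell up to about 2 N. At the stop the force climbs steeply, several newtons for each millimetre pushed, so feel for it.
- meter: Grey multimeter, 75 x 145 x 34 mm, lying on the bench; a bystander. Origin: centre of its underside.
- spare: Spare cell like the other, standing upright on the bench, 21 mm in diameter, 70 mm tall; a bystander. Origin: centre of its underside.
- driver: Screwdriver, 170 mm long, lying on the bench; a bystander.
- tray: Open black tray of screws, 90 x 130 x 25 mm; a bystander. Origin: centre of its underside.
Mind the look-alikes: they are no part of the job. Leave any orange or purple look-alike of the paddle alone.

How it is judged:
By the outcome, as a careful person would: the job done as asked, in the order asked, and still so for the second after the job is handed in, with the robot touching nothing.
It also fails if it takes over 69 s, if anything falls off the work surface, if the arm or the gripper's body presses on something with over 40 N, if the wrist force passes 120 N, or if a joint passes its speed limit or range.

## Working session

There is one attempt and no reset: what is moved stays moved. The work goes in short steps, Python scripts to look and compute and a tool call to move; the robot and the scene stay as the last step left them, time stands still between calls to the robot, and variables do not carry over. Pictures are saved under pics/ and viewed, and the job is handed in when it is done.

Besides the shell and the picture viewer there is one more tool, called after ">>>" in YAML: its name, and indented under it one key for each argument. servo_tool: Moves the arm, as the interface text tells. Shift numbers are shares of 0.1 m and turn numbers shares of 60 degrees, none past 1 either way. Its arguments: {"type":"object","properties":{"rows":{"type":"array"},"newtons":{"type":"number"}},"required":["rows"]}

```bash
mkdir -p pics; ls
cat > h.py <<'E'
import numpy as np, cv2
from workcell import ctrl, read_camera, workorder
def cam(n,save=None):
    c=read_camera(n); 
    if save: cv2.imwrite('pics/'+save,cv2.cvtColor(c['pixels'],cv2.COLOR_RGB2BGR))
    return c
def K(c):
    f=200/np.tan(np.radians(c['fov_y'])/2); return f
def ray(c,u,v):
    f=K(c); R=np.array(c['R']);t=np.array(c['t'])
    d=R.T@np.array([(u-c['cx'])/f,(v-c['cy'])/f,1]); return -R.T@t,d
def plane(c,u,v,z):
    o,d=ray(c,u,v); return o+d*(z-o[2])/d[2]
def proj(c,X):
    p=np.array(c['R'])@np.array(X)+np.array(c['t']); f=K(c); return p[:2]/p[2]*f+[c['cx'],c['cy']]
E
python3 - <<'E'
from h import *
for n in ['scene','side','wrist']:
    c=cam(n,n+'0.png'); print(n,c['fov_y'],c['cx'],c['cy'],(-np.array(c['R']).T@c['t']).round(3), [k for k in c])
o=ctrl.get_obs(); print(o)
E
```

```text
pics
scene 55.083456760372705 318.12330960583705 202.4237097957144 [1.267 0.39  0.639] ['pixels', 'fov_y', 'cx', 'cy', 'R', 't']
side 42.508148694972874 314.3893370522092 192.36196326929675 [0.049 0.85  0.917] ['pixels', 'fov_y', 'cx', 'cy', 'R', 't']
wrist 59.351850249828495 323.5328615135685 200.3506839024671 [0.624 0.083 0.374] ['pixels', 'fov_y', 'cx', 'cy', 'R', 't']
{'t': 0.15, 'joint_positions': array([-0.06822144,  0.41172868, -0.01274418,  1.59683384,  0.00560285,
        1.13430654, -0.08221078]), 'dq': array([-0.00117362, -0.00073876,  0.0010067 , -0.00209096, -0.00162364,
       -0.00011233, -0.00065632]), 'joint_torque': array([ 8.68001844e-04, -6.01035547e+01,  6.82709701e-01, -2.99646127e+01,
        1.39312408e-02,  7.85868731e-03, -1.85852571e-05]), 'position': array([ 6.24623671e-01, -1.10758165e-06,  2.30645632e-01]), 'ee_rot': array([-2.22078821e+00, -2.22093237e+00,  1.46021117e-03]), 'contact_force': array([0.00178229, 0.33078079, 0.31305655]), 'torque': array([0.02210937, 0.00751671, 0.01349573]), 'gripper_width': 1.0044040397882135}
```

View pics/scene0.png

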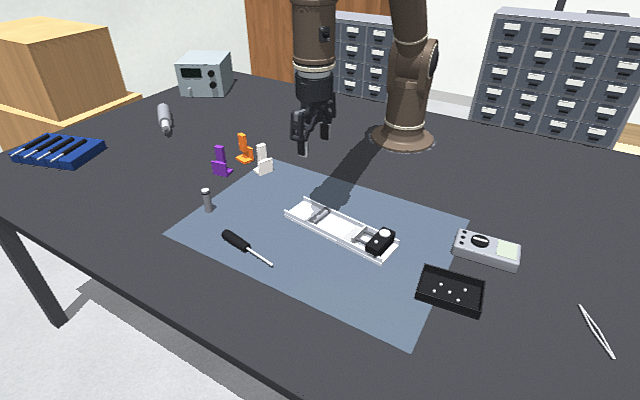

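View pics/side0.png

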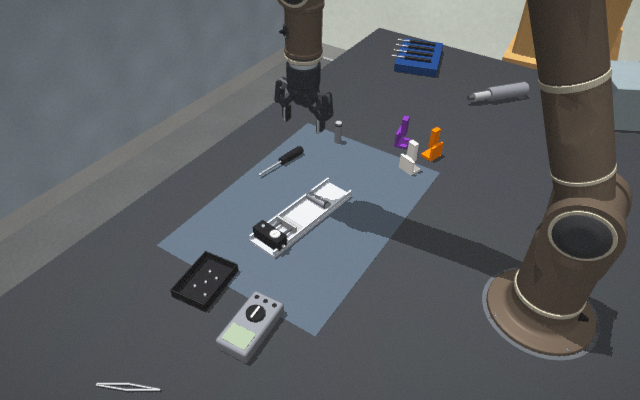

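View pics/wrist0.png

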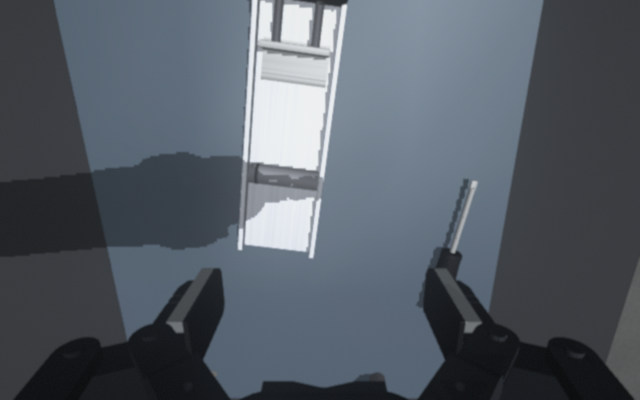

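Run:
```python
from h import *
def crop(n,x,y,w,h,s):
    im=cv2.imread(f'pics/{n}0.png')[y:y+h,x:x+w]; cv2.imwrite(f'pics/{n}0c_{x}.png',cv2.resize(im,None,fx=s,fy=s,interpolation=cv2.INTER_CUBIC))
crop('scene',190,120,110,90,7); crop('side',380,105,80,80,7); crop('scene',275,185,135,85,5.9);crop('wrist',220,0,160,270,2.2)
c=cam('wrist');print(np.array(c['R']).round(3))
for u,v in [(242,248),(312,256),(251,0),(343,0)]: print('walltop',plane(c,u,v,.024).round(4))
```

```text
[[ 1.     0.    -0.   ]
 [ 0.    -0.948  0.319]
 [-0.    -0.319 -0.948]]
walltop [ 0.5343 -0.0908  0.024 ]
walltop [ 0.6114 -0.1006  0.024 ]
walltop [0.5602 0.1513 0.024 ]
walltop [0.6414 0.1513 0.024 ]
```

View pics/scene0c_190.png

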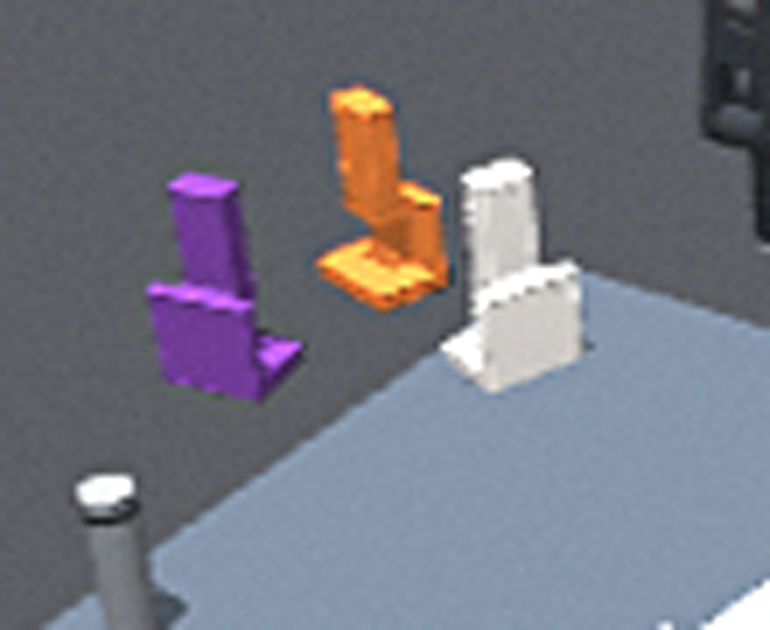

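View pics/side0c_380.png

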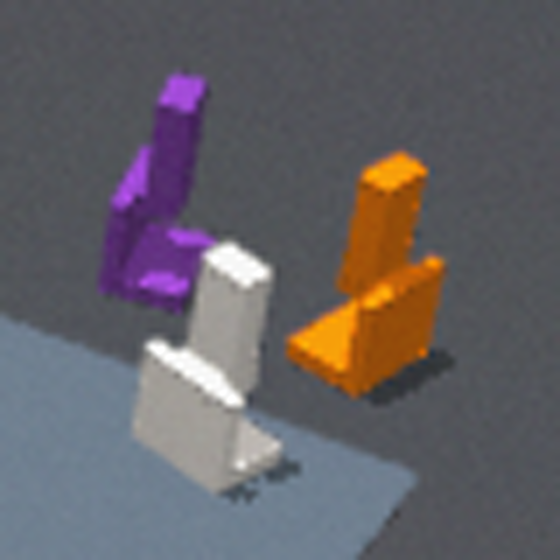

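View pics/scene0c_275.png

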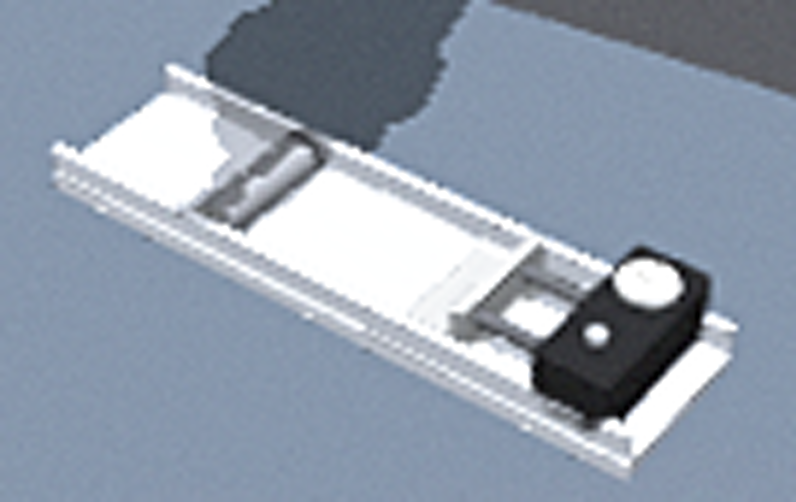

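View pics/wrist0c_220.png

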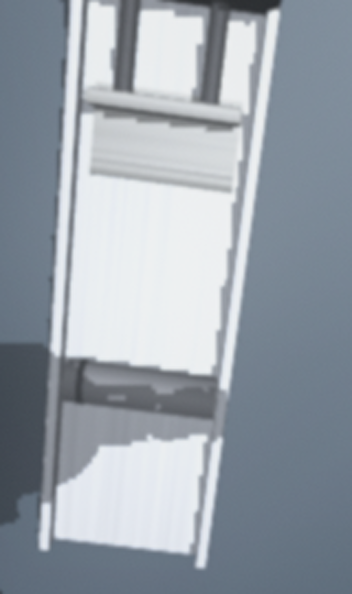

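Run:
```python
from h import *
s=cam('scene');d=cam('side');w=cam('wrist')
S=lambda x,y,z:plane(s,190+x/7-.43,120+y/7-.43,z); D=lambda x,y,z:plane(d,380+x/7-.43,105+y/7-.43,z)
for n,F,h,ft,fb in [('scene',S,[(462,178),(495,190),(535,170),(505,158)],[(483,300),(578,265)],[(492,390),(583,350)]),('side',D,[(205,255),(230,240),(272,270),(243,290)],[(148,342),(240,405)],[(135,430),(218,492)])]:
    print(n,'handle c',np.mean([F(*p,.095) for p in h],0).round(4)); 
    for p in h: print('  ',F(*p,.095).round(4))
    for nm,q,z in(('top',ft,.047),('bot',fb,0)):
        a,b=[F(*p,z) for p in q]; e=b-a; print(nm,a.round(4),b.round(4),np.linalg.norm(e).round(4),np.degrees(np.arctan2(e[1],e[0])).round(1))
# track walls in wrist: bright mask per row
im=w['pixels'].astype(int); 
for v in range(20,250,20):
    r=im[v].sum(1); x=np.where(r[225:360]>500)[0]+225
    print(v,x.min(),x.max(),plane(w,x.min()-.5,v,.024)[:2].round(4),plane(w,x.max()+.5,v,.024)[:2].round(4))
```

```text
scene handle c [ 0.4534 -0.2919  0.095 ]
   [ 0.4647 -0.3034  0.095 ]
   [ 0.4662 -0.2843  0.095 ]
   [ 0.4424 -0.2808  0.095 ]
   [ 0.4401 -0.2989  0.095 ]
top [ 0.4797 -0.2856  0.047 ] [ 0.4332 -0.2684  0.047 ] 0.0496 159.8
bot [ 0.4788 -0.2864  0.    ] [ 0.4298 -0.2719  0.    ] 0.0511 163.5
side handle c [ 0.4512 -0.2955  0.095 ]
   [ 0.4645 -0.2936  0.095 ]
   [ 0.4607 -0.309   0.095 ]
   [ 0.438  -0.2993  0.095 ]
   [ 0.4417 -0.2802  0.095 ]
top [ 0.4814 -0.2903  0.047 ] [ 0.432  -0.2726  0.047 ] 0.0524 160.3
bot [ 0.4818 -0.2924  0.    ] [ 0.4352 -0.274   0.    ] 0.0501 158.5
20 251 344 [0.559  0.1355] [0.6434 0.1355]
40 249 342 [0.5561 0.1191] [0.6419 0.1191]
60 248 339 [0.554  0.1021] [0.6394 0.1021]
80 247 336 [0.5519 0.0845] [0.6369 0.0845]
100 246 333 [0.5496 0.0664] [0.6342 0.0664]
120 245 331 [0.5473 0.0475] [0.6324 0.0475]
140 244 328 [0.5449 0.028 ] [0.6296 0.028 ]
160 244 325 [0.5435 0.0078] [0.6266 0.0078]Traceback (most recent call last):
  File "<stdin>", line 13, in <module>
    return umr_minimum(a, axis, None, out, keepdims, initial, where)
ValueError: zero-size array to reduction operation minimum which has no identity
```

>>> servo_tool:
  rows: [-1,-1,-0.6,0,-0.59,-1,-1,-0.6,0,-0.59,-1,-1,-0.6,0,-0.59,-1,-1,-0.6,0,-0.59,-1,-1,-0.6,0,-0.59]
  newtons: 90

```text
t: 0.77
position: [0.5639, -0.103, 0.2317]
ee_rot: [1.438, 2.792, -0.001]
contact_force: [0.6, 1.5, -0.4]
gripper_width: 0.999
```

```bash
cat >> h.py <<'E'
from scipy.spatial.transform import Rotation as Ro
def go(x,y,z,yaw=None):
    o=ctrl.get_obs(); R=Ro.from_rotvec(o['ee_rot']).as_matrix()
    cy=np.degrees(np.arctan2(R[1,1],R[0,1]))
    print('pos',o['position'].round(4),'tool-y yaw',cy.round(2),'t',round(o['t'],2),'F',o['contact_force'].round(2),'w',round(o['gripper_width'],3),'q7',o['joint_positions'][6].round(2),'tz',R[:,2].round(3))
    d=np.array([x,y,z])-o['position']; print('shift shares',(R.T@d/.1).round(3),'turn share',None if yaw is None else round((cy-yaw)/60,3))
E
python3 -c "
from h import *
go(.451,-.296,.2,70.3)"
```

```text
pos [ 0.5639 -0.103   0.2317] tool-y yaw 35.49 t 0.77 F [ 0.58  1.52 -0.39] w 0.999 q7 0.68 tz [ 0.    -0.001 -1.   ]
shift shares [-0.916 -2.039  0.318] turn share -0.58
```

>>> servo_tool:
  rows: [0,-0.46,-1,0,-0.58,0,-0.46,-1,0,-0.58,0,-0.46,-1,0,-0.58,0,-0.46,-1,0,-0.58,0,-0.46,-1,0,-0.58]

```text
t: 1.18
position: [0.5088, -0.1981, 0.2315]
ee_rot: [0.538, 3.095, -0.001]
contact_force: [0.2, 1.1, 1.1]
gripper_width: 0.499
```

```bash
python3 -c "
from h import *
go(.451,-.296,.2,70.3)
c=cam('wrist','w1.png')"
```

```text
pos [ 0.5088 -0.1981  0.2315] tool-y yaw 70.29 t 1.18 F [0.18 1.1  1.13] w 0.499 q7 1.46 tz [-0.    -0.001 -1.   ]
shift shares [ 0.214 -1.116  0.316] turn share -0.0
```

View pics/w1.png

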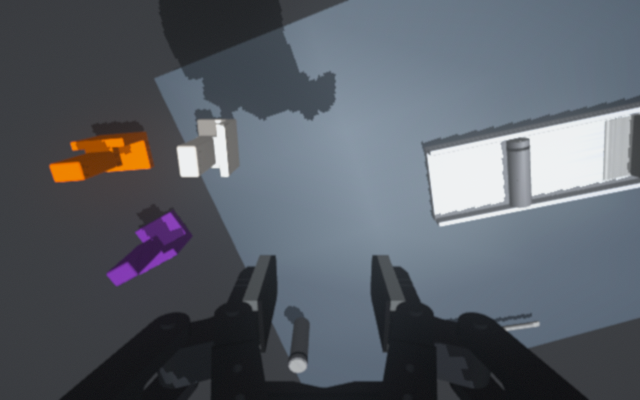

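Run:
```python
from h import *
im=cv2.imread('pics/w1.png')
cv2.imwrite('pics/w1a.png',cv2.resize(im[100:195,160:255],None,fx=6,fy=6,interpolation=cv2.INTER_CUBIC))
cv2.imwrite('pics/w1b.png',cv2.resize(im[90:235,420:640],None,fx=3.6,fy=3.6,interpolation=cv2.INTER_CUBIC))
```

```text
(no output)
```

View pics/w1a.png

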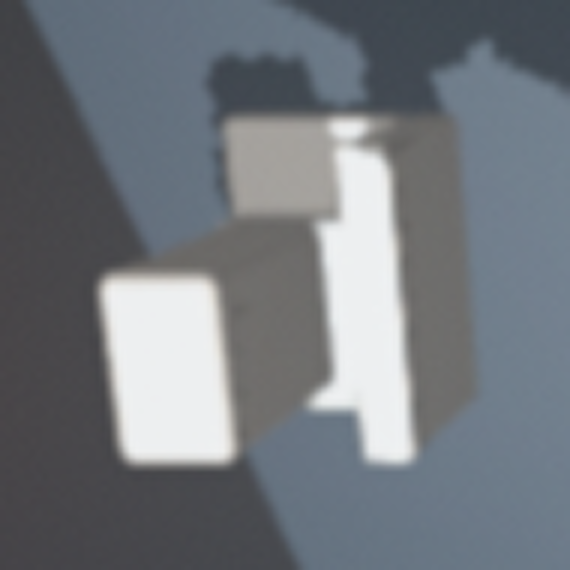

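View pics/w1b.png

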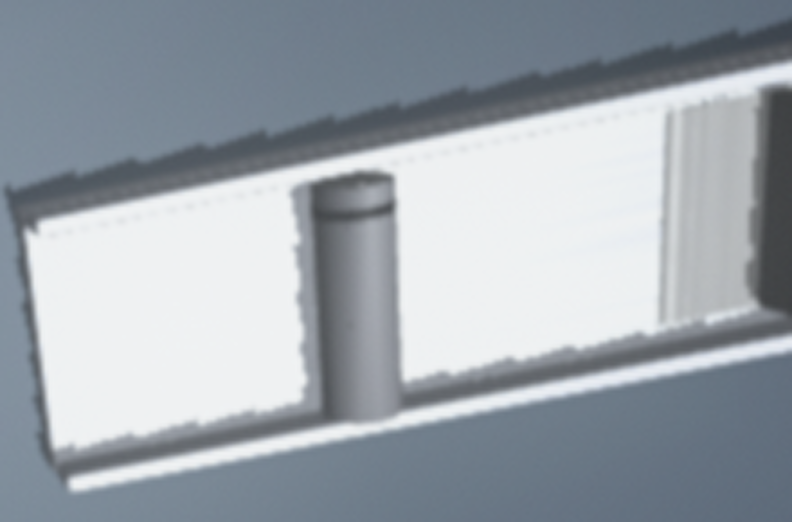

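Run:
```python
from h import *
c=cam('wrist')
P=lambda x,y,z:plane(c,160+x/6-.42,100+y/6-.42,z)
h=[P(*p,.095) for p in [(99,276),(216,270),(238,462),(122,467)]]
print(np.round(h,4),np.mean(h,0).round(4))
for a,b in((0,1),(1,2),(2,3),(0,3)):
    e=h[b]-h[a];print(np.linalg.norm(e).round(4),np.degrees(np.arctan2(e[1],e[0])).round(1))
a,b=P(385,130,.047),P(413,465,.047);e=b-a;print(a.round(4),b.round(4),np.linalg.norm(e),np.degrees(np.arctan2(e[1],e[0])))
a,b=P(455,120,.0),P(475,392,.0);e=b-a;print(a.round(4),b.round(4),np.linalg.norm(e),np.degrees(np.arctan2(e[1],e[0])))
Q=lambda x,y,z:plane(c,420+x/3.6-.36,90+y/3.6-.36,z)
print('cell L/R edges z=.0205'); 
ph=np.radians(82.8);ux=np.array([np.cos(ph),np.sin(ph)]);uy=np.array([-ux[1],ux[0]])
for nm,x,y,z in [('cellL',320,300,.0205),('cellR',400,300,.0205),('celltopaxis',355,180,.0205),('cellbotaxis',363,415,.0205),('end tl outer walltop',22,215,.024),('end br outer',70,490,.024),('ramp start',663,215,.010),('lip?',745,200,.0115),('plate bottom',752,200,.012),('plate?',765,200,.033)]:
    p=Q(x,y,z)[:2]; q=p-np.array([.5919,.0664]); print(nm,p.round(4),'along',(q@ux).round(4),'across',(q@uy).round(4))
go(.451,-.296,.2,70.3)
```

```text
[[ 0.4386 -0.2966  0.095 ]
 [ 0.4429 -0.2815  0.095 ]
 [ 0.4678 -0.2902  0.095 ]
 [ 0.4633 -0.3056  0.095 ]] [ 0.4531 -0.2935  0.095 ]
0.0157 73.8
0.0264 -19.2
0.016 -106.6
0.0263 -19.9
[ 0.4339 -0.267   0.047 ] [ 0.4837 -0.2846  0.047 ] 0.05282736740646723 -19.424330329134776
[ 0.4366 -0.2688  0.    ] [ 0.4823 -0.2849  0.    ] 0.048412287802860395 -19.396842321924872
cell L/R edges z=.0205
cellL [ 0.5789 -0.0174] along -0.0847 across 0.0024
cellR [0.5865 0.0044] along -0.0622 across -0.0024
celltopaxis [ 0.5476 -0.0023] along -0.0737 across 0.0353
cellbotaxis [ 0.6182 -0.0112] along -0.0737 across -0.0358
end tl outer walltop [ 0.5259 -0.0934] along -0.1668 across 0.0455
end br outer [ 0.6116 -0.0996] along -0.1623 across -0.0404
ramp start [0.5904 0.0854] along 0.0187 across 0.0038
lip? [0.593 0.107] along 0.0405 across 0.004
plate bottom [0.5935 0.1086] along 0.042 across 0.0037
plate? [0.5853 0.0958] along 0.0284 across 0.0103
pos [ 0.5099 -0.196   0.2314] tool-y yaw 70.25 t 1.28 F [0.06 0.32 0.11] w 0.499 q7 1.46 tz [ 0.  0. -1.]
shift shares [ 0.216 -1.14   0.314] turn share -0.001
```

Run:
```python
from h import *
c=cam('wrist')
y=np.radians(70.5);ux=np.array([np.cos(y),np.sin(y)]);uy=np.array([-ux[1],ux[0]])
for u,v,z in [(150,167,.047),(148,133,.047),(150,167,0),(85,178,.095),(190,238,.03),(163,212,.047),(183,212,.047)]:
    q=plane(c,u,v,z)[:2]-[.453,-.294]; print(u,v,z,'x',(q@ux).round(4),'y',(q@uy).round(4))
go(.453,-.294,.152,70.5)
```

```text
150 167 0.047 x -0.054 y -0.0146
148 133 0.047 x -0.0507 y 0.0176
150 167 0 x -0.0779 y -0.0255
85 178 0.095 x -0.0848 y -0.0125
190 238 0.03 x -0.0323 y -0.0968
163 212 0.047 x -0.0485 y -0.0605
183 212 0.047 x -0.0286 y -0.0606
pos [ 0.5101 -0.1956  0.2314] tool-y yaw 70.0 t 1.33 F [ 0.29  0.45 -0.83] w 0.498 q7 1.45 tz [ 0.  0. -1.]
shift shares [ 0.2   -1.121  0.793] turn share -0.008
```

>>> servo_tool:
  rows: [0.2,0.2,-0.96,0,-0.01,0.2,0.2,-0.96,0,-0.01,0.2,0.2,-0.96,0,-0.01,0.2,0.2,-0.96,0,-0.01,0.2,0.2,-0.96,0,-0.01]

```text
t: 1.75
position: [0.4586, -0.2794, 0.2313]
ee_rot: [0.532, 3.096, 0.0]
contact_force: [-0.2, 0.3, 0.1]
gripper_width: 0.396
```

```bash
python3 -c "
from h import *
go(.453,-.294,.131,70.5)"
```

```text
pos [ 0.4586 -0.2794  0.2313] tool-y yaw 70.51 t 1.75 F [-0.16  0.32  0.12] w 0.396 q7 1.66 tz [ 0.  0. -1.]
shift shares [ 0.004 -0.156  1.003] turn share 0.0
```

>>> servo_tool:
  rows: [0.2,0,-0.16,0,0,0.2,0,-0.16,0.4,0,0.2,0,-0.16,0.8,0,0.2,0,-0.16,0.8,0,0.2,0,-0.16,0.8,0]

```text
t: 2.17
position: [0.4534, -0.2919, 0.1502]
ee_rot: [-0.522, -3.094, -0.003]
contact_force: [0.2, -0.2, 1.4]
gripper_width: 0.403
```

```bash
python3 -c "
from h import *
cam('wrist','w2.png');cam('side','s2.png')
im=cv2.imread('pics/s2.png')[40:200,340:500];cv2.imwrite('pics/s2c.png',cv2.resize(im,None,fx=3.5,fy=3.5))
go(.453,-.294,.053,70.5)"
```

```text
pos [ 0.4552 -0.2936  0.1531] tool-y yaw 70.84 t 2.27 F [ 0.28 -0.37 -0.16] w 0.403 q7 1.68 tz [ 0.002 -0.001 -1.   ]
shift shares [ 0.022 -0.011  1.001] turn share 0.006
```

View pics/w2.png

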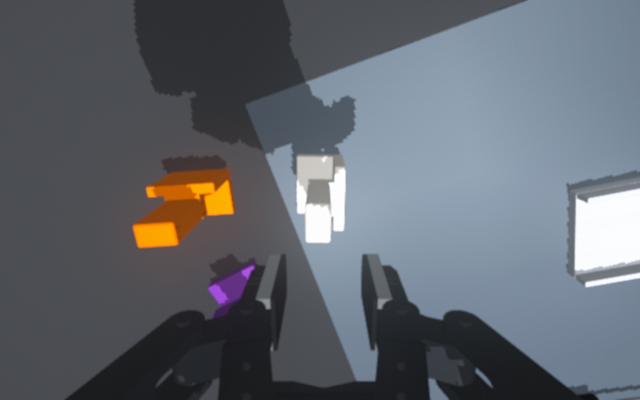

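View pics/s2c.png

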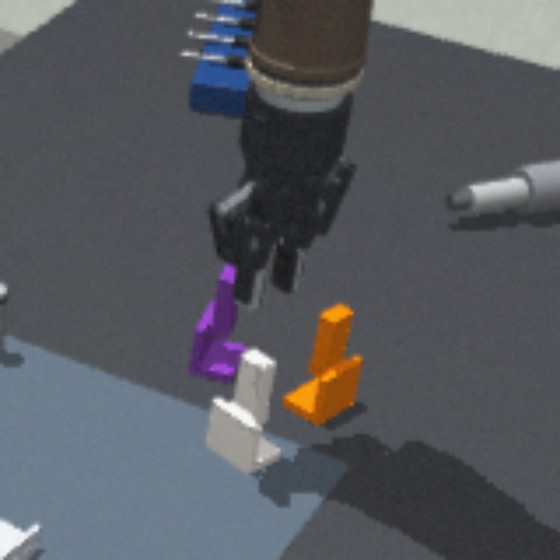

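>>> servo_tool:
  rows: [0.2,0.02,-0.01,0.3,0,0.2,0.02,-0.01,0.6,0,0.2,0.02,-0.01,0.85,0,0.2,0.02,-0.01,1,0,0.2,0.02,-0.01,1,0]

```text
t: 2.68
position: [0.4515, -0.2938, 0.0506]
ee_rot: [-0.523, -3.096, -0.001]
contact_force: [0.0, 1.1, 0.2]
gripper_width: 0.403
```

```bash
python3 -c "
from h import *
cam('wrist','w3.png')
go(.453,-.294,.053,70.5)"
```

```text
pos [ 0.4522 -0.2943  0.0522] tool-y yaw 70.81 t 2.73 F [0.54 0.56 0.74] w 0.404 q7 1.66 tz [ 0. -0. -1.]
shift shares [-0.006  0.006 -0.008] turn share 0.005
```

View pics/w3.png

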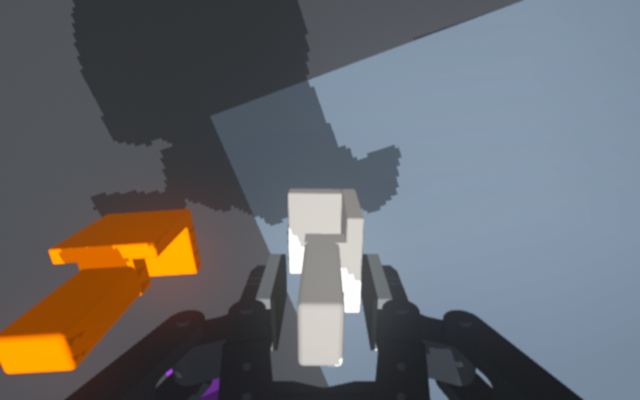

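>>> servo_tool:
  rows: [0.8,0,0,0,0,0.8,0,0,0,0,1,0,0,0,0,1,0,0,0,0,1,0,0,0,0]
  newtons: 100

```text
t: 3.15
position: [0.4532, -0.2952, 0.0537]
ee_rot: [0.523, 3.093, -0.002]
contact_force: [0.5, -0.1, 6.7]
gripper_width: 0.173
```

>>> servo_tool:
  rows: [1,0,0,0,0,1,0,0,0,0,1,0,0,-0.4,0,1,0,0,-0.4,0,1,0,0,-0.4,0]
  newtons: 100

```text
t: 3.57
position: [0.4532, -0.2955, 0.0943]
ee_rot: [0.524, 3.092, -0.003]
contact_force: [-0.3, -0.2, -1.7]
gripper_width: 0.173
```

```bash
python3 -c "
from h import *
cam('wrist','w4.png');cam('side','s4.png')
im=cv2.imread('pics/s4.png')[40:200,340:500];cv2.imwrite('pics/s4c.png',cv2.resize(im,None,fx=3.5,fy=3.5))
go(.453,-.294,.053,70.5)"
```

```text
pos [ 0.4514 -0.2945  0.0919] tool-y yaw 70.79 t 3.67 F [-1.24 -0.06 -1.85] w 0.175 q7 1.67 tz [ 0.001 -0.001 -1.   ]
shift shares [-0.013  0.01   0.389] turn share 0.005
```

View pics/w4.png

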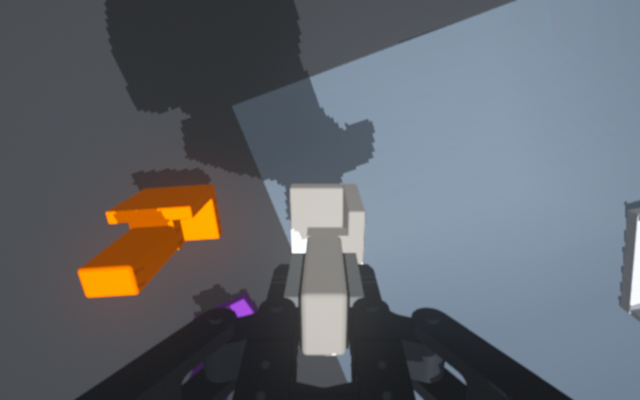

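View pics/s4c.png

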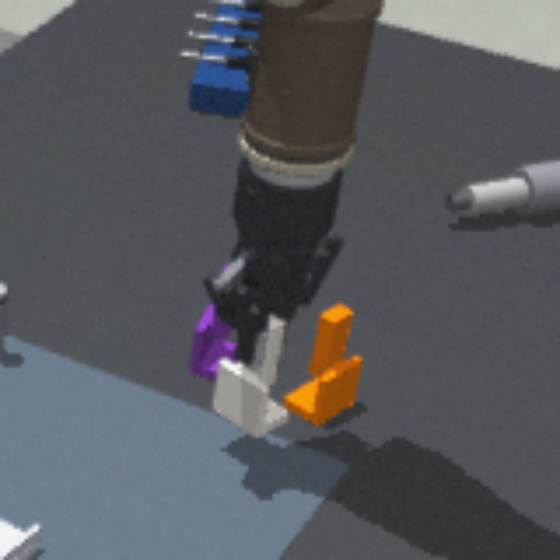

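```bash
python3 -c "
from h import *
s=cam('scene');print('spare',plane(s,207,192,.07),plane(s,208,212,0))
go(.576,-.0576,.145,82.8)"
```

```text
spare [ 0.70201335 -0.27998472  0.07      ] [ 0.70255285 -0.29147567  0.        ]
pos [ 0.451  -0.2943  0.0913] tool-y yaw 70.79 t 3.72 F [ 0.22 -0.18 -1.  ] w 0.173 q7 1.67 tz [-0.  0. -1.]
shift shares [-0.402  2.646 -0.537] turn share -0.2
```

>>> servo_tool:
  rows: [1,0,0.1,-0.4,0,1,-0.1,0.4,-0.5,0,1,-0.13,0.7,-0.5,0,1,-0.15,0.95,-0.5,0,1,-0.15,1,-0.5,0]
  newtons: 100

```text
t: 4.13
position: [0.5002, -0.1996, 0.1409]
ee_rot: [-0.515, -3.099, -0.004]
contact_force: [-0.1, 0.6, -1.7]
gripper_width: 0.177
```

>>> servo_tool:
  rows: [1,-0.05,0.3,0,0,1,-0.1,0.6,0,0,1,-0.13,0.8,0,0,1,-0.15,1,0,0,1,-0.15,1,0,0]

```text
t: 4.55
position: [0.5466, -0.1104, 0.1404]
ee_rot: [-0.515, -3.098, -0.004]
contact_force: [-0.2, 0.5, -1.3]
gripper_width: 0.176
```

```bash
python3 -c "
from h import *
go(.576,-.0576,.145,82.8)"
```

```text
pos [ 0.5466 -0.1104  0.1404] tool-y yaw 71.12 t 4.55 F [-0.25  0.48 -1.3 ] w 0.176 q7 1.28 tz [-0.     0.003 -1.   ]
shift shares [-0.107  0.595 -0.045] turn share -0.195
```

>>> servo_tool:
  rows: [1,-0.03,0.2,0,-0.1,1,-0.07,0.4,0,-0.2,1,-0.1,0.55,0,-0.2,1,-0.1,0.59,0,-0.2,1,-0.1,0.59,0,-0.2]

```text
t: 4.97
position: [0.5739, -0.0623, 0.1405]
ee_rot: [-0.196, -3.134, -0.0]
contact_force: [-0.4, -0.7, -1.8]
gripper_width: 0.177
```

```bash
python3 -c "
from h import *
go(.576,-.0576,.068,82.8)
go(.576,-.0576,.068,82.8)
for n in ['wrist','side','scene']: cam(n,n+'5.png')
go(.576,-.0576,.068,82.8)
im=cv2.imread('pics/side5.png')[100:270,230:400];cv2.imwrite('pics/s5c.png',cv2.resize(im,None,fx=3.5,fy=3.5,interpolation=cv2.INTER_CUBIC))
"
```

```text
pos [ 0.5739 -0.0623  0.1405] tool-y yaw 82.85 t 4.97 F [-0.38 -0.72 -1.83] w 0.177 q7 1.37 tz [-0.001  0.    -1.   ]
shift shares [-0.016  0.049  0.725] turn share 0.001
pos [ 0.5739 -0.0623  0.1405] tool-y yaw 82.85 t 4.97 F [-0.38 -0.72 -1.83] w 0.177 q7 1.37 tz [-0.001  0.    -1.   ]
shift shares [-0.016  0.049  0.725] turn share 0.001
pos [ 0.5734 -0.0646  0.1409] tool-y yaw 82.69 t 5.12 F [ 0.08 -0.39 -1.25] w 0.173 q7 1.37 tz [-0.001 -0.001 -1.   ]
shift shares [-0.018  0.073  0.729] turn share -0.002
```

View pics/wrist5.png

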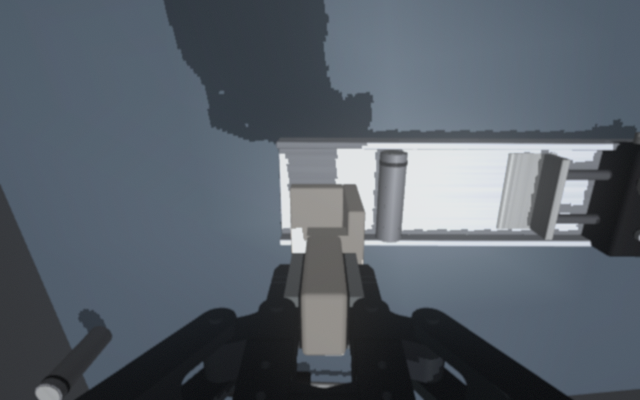

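View pics/s5c.png

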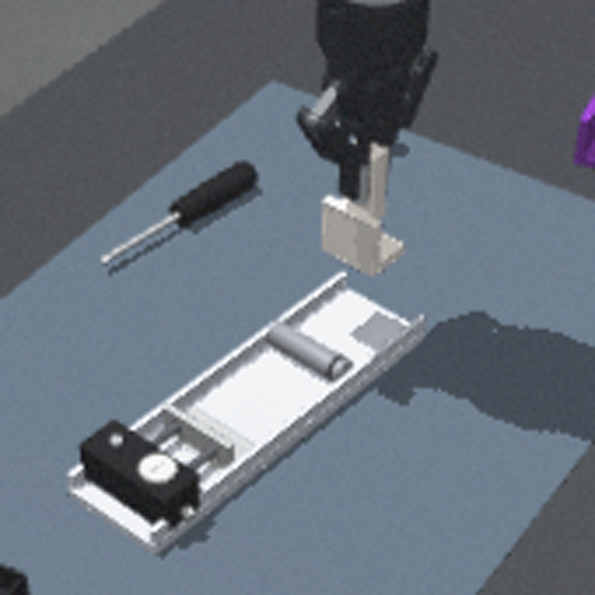

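```bash
python3 -c "
from h import *
im=cv2.imread('pics/wrist5.png')
cv2.imwrite('pics/w5c.png',cv2.resize(im[135:255,480:640],None,fx=5,fy=5,interpolation=cv2.INTER_CUBIC))
cv2.imwrite('pics/w5d.png',cv2.resize(im[130:255,270:430],None,fx=4.6,fy=4.6,interpolation=cv2.INTER_CUBIC))
"
```

```text
(no output)
```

View pics/w5c.png

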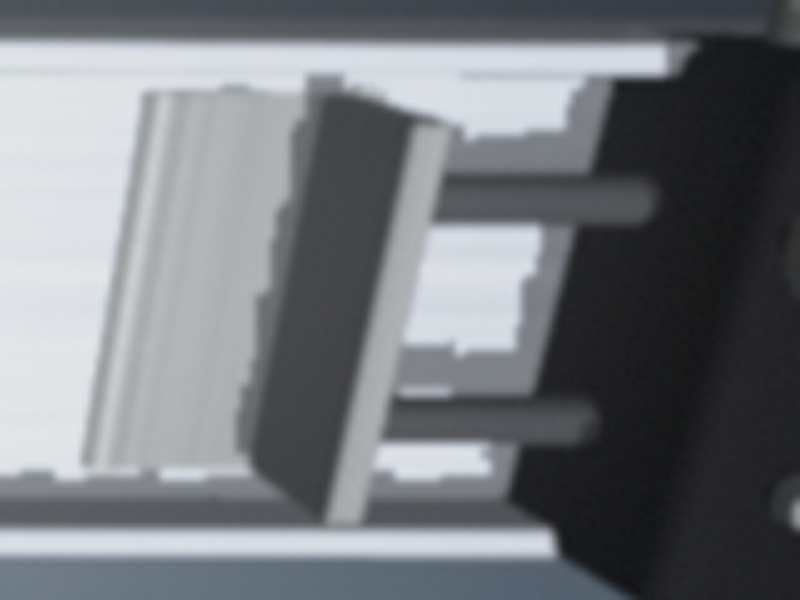

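View pics/w5d.png

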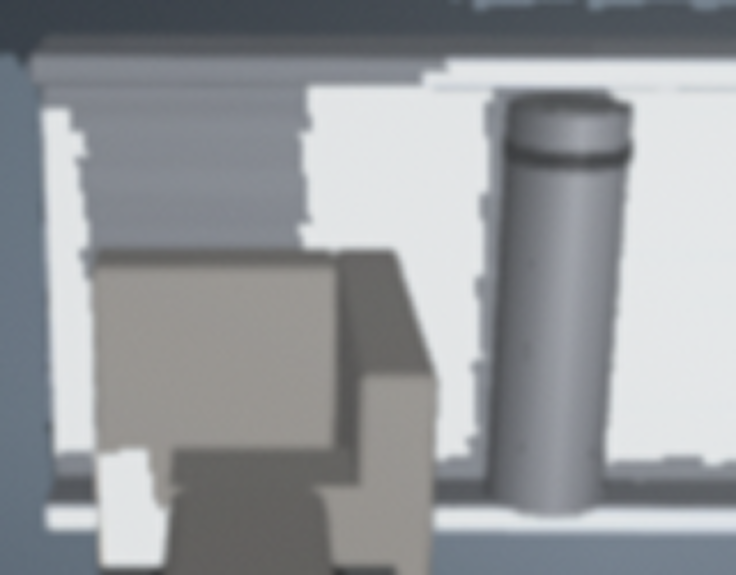

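```bash
python3 -c "
from h import *
c=cam('wrist');go(0,0,0)
C=lambda x,y,z:plane(c,480+x/5-.4,135+y/5-.4,z)[:2]
D=lambda x,y,z:plane(c,270+x/4.6-.4,130+y/4.6-.4,z)[:2]
p=np.radians(82.8);ux=np.array([np.cos(p),np.sin(p)]);uy=np.array([-ux[1],ux[0]])
def o(n,q):
  r=q-np.array([.5919,.0664]);print(n,q.round(4),'al',(r@ux).round(4),'ac',(r@uy).round(4))
o('cradle front top',C(145,95,.0105));o('cradle front bot',C(85,465,.0105));o('lip line t',C(160,95,.0115));o('lip bot',C(103,465,.0115));
o('plate bot t',C(315,95,.0115));o('plate bot b',C(250,465,.0115));o('plate top front t',C(412,125,.033));o('plate top front b',C(328,520,.033))
o('block left t',C(612,78,.0105));o('block left b',C(508,500,.0105))
o('wall top outer',C(300,40,.024));o('wall bot outer',C(300,556,.024));
o('wallD top',D(600,57,.024));o('wallD bot',D(600,530,.024))
o('cellL',D(500,300,.0205));o('cellR',D(617,300,.0205))
o('track end top',D(42,110,.01));o('end bot',D(52,450,.01));
o('paddle front top z?',D(432,375,.135));o('paddle handle', D(245,560,.18))
"
```

```text
pos [ 0.5735 -0.0646  0.141 ] tool-y yaw 82.67 t 5.17 F [ 0.48 -0.08 -0.93] w 0.173 q7 1.37 tz [-0.001 -0.001 -1.   ]
shift shares [ 5.77  -0.089  1.415] turn share None
cradle front top [0.563  0.0839] al 0.0137 ac 0.0309
cradle front bot [0.6256 0.0763] al 0.014 ac -0.0322
lip line t [0.563  0.0857] al 0.0155 ac 0.0311
lip bot [0.6255 0.0788] al 0.0165 ac -0.0317
plate bot t [0.5661 0.1098] al 0.0398 ac 0.0311
plate bot b [0.6286 0.1033] al 0.0412 ac -0.0318
plate top front t [0.5665 0.1112] al 0.0413 ac 0.0308
plate top front b [0.6288 0.1036] al 0.0415 ac -0.032
block left t [0.5695 0.1563] al 0.0864 ac 0.0335
block left b [0.6411 0.1477] al 0.0868 ac -0.0387
wall top outer [0.554  0.0995] al 0.0281 ac 0.0417
wall bot outer [0.6397 0.1051] al 0.0444 ac -0.0426
wallD top [ 0.5405 -0.0029] al -0.0752 ac 0.0423
wallD bot [ 0.6244 -0.0078] al -0.0696 ac -0.0416
cellL [ 0.5806 -0.0217] al -0.0888 ac 0.0002
cellR [ 0.5831 -0.0018] al -0.0687 ac 0.0002
track end top [ 0.54   -0.0957] al -0.1673 ac 0.0312
end bot [ 0.6026 -0.1044] al -0.1682 ac -0.032
paddle front top z? [ 0.5491 -0.0426] al -0.1135 ac 0.0288
paddle handle [ 0.5443 -0.0604] al -0.1318 ac 0.0314
```

>>> servo_tool:
  rows: [1,-0.02,0.05,0,0,1,-0.02,0.05,0.2,0,1,-0.02,0.05,0.4,0,1,-0.02,0.05,0.52,0,1,-0.02,0.05,0.6,0]
  newtons: 115

```text
t: 5.58
position: [0.576, -0.0585, 0.0798]
ee_rot: [-0.198, -3.133, 0.0]
contact_force: [-0.7, 0.2, -1.5]
gripper_width: 0.174
```

>>> servo_tool:
  rows: [1,0,0,0,0,1,0,0,0.05,0,1,0,0,0.11,0,1,0,0,0.13,0,1,0,0,0.13,0]

```text
t: 6.0
position: [0.5768, -0.0582, 0.0681]
ee_rot: [-0.197, -3.135, -0.0]
contact_force: [0.1, 0.1, -1.3]
gripper_width: 0.174
```

```bash
python3 -c "
from h import *
for n in ['wrist','side','scene']: cam(n,n+'6.png')
go(.576,-.0576,.068,82.8)
im=cv2.imread('pics/side6.png')[130:260,240:370];cv2.imwrite('pics/s6c.png',cv2.resize(im,None,fx=4.5,fy=4.5,interpolation=cv2.INTER_CUBIC))
im=cv2.imread('pics/scene6.png')[150:270,270:410];cv2.imwrite('pics/c6c.png',cv2.resize(im,None,fx=4.9,fy=4.9,interpolation=cv2.INTER_CUBIC))
im=cv2.imread('pics/wrist6.png');cv2.imwrite('pics/w6c.png',im)
"
```

```text
pos [ 0.5771 -0.0582  0.0687] tool-y yaw 82.8 t 6.15 F [-0.71 -0.02 -1.65] w 0.173 q7 1.33 tz [ 0.001 -0.    -1.   ]
shift shares [0.012 0.005 0.007] turn share 0.0
```

View pics/s6c.png

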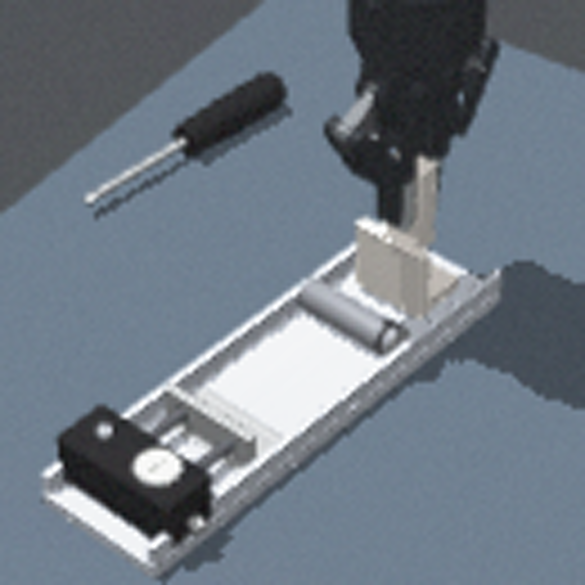

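View pics/c6c.png

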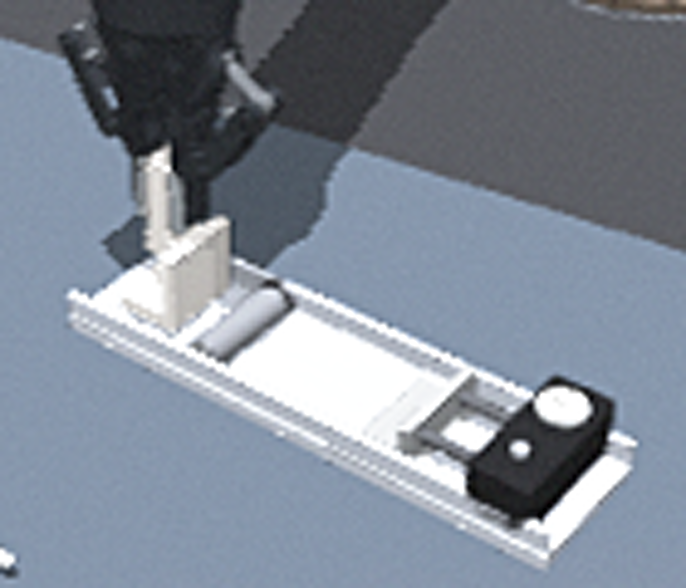

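View pics/w6c.png

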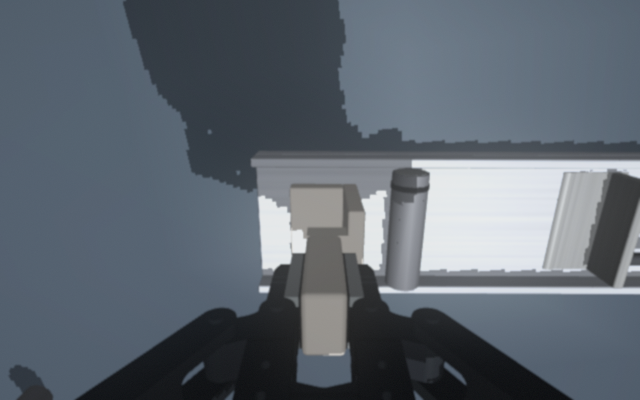

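```bash
python3 -c "
from h import *
s=cam('scene');d=cam('side')
p=np.radians(82.8);ux=np.array([np.cos(p),np.sin(p)]);uy=np.array([-ux[1],ux[0]])
T=np.array([.577,-.0582])
for h in (.008,.0145,.02):
  for zz in (0,.047):
    for nm,c,off,sc,o in(('side',d,25,4.5,(240,130)),('scene',s,-25,4.9,(270,150))):
      X=np.r_[T+.019*ux+off/1000*uy,h+zz]; print(h,zz,nm,((proj(c,X)+.4-o)*sc).round(1))
"
```

```text
0.008 0 side [415.2 329.4]
0.008 0 scene [169.7 343.2]
0.008 0.047 side [418.4 268.6]
0.008 0.047 scene [168.1 272.9]
0.0145 0 side [415.6 321.1]
0.0145 0 scene [169.5 333.7]
0.0145 0.047 side [418.8 260. ]
0.0145 0.047 scene [167.9 262.8]
0.02 0 side [416.  314.1]
0.02 0 scene [169.3 325.6]
0.02 0.047 side [419.2 252.7]
0.02 0.047 scene [167.7 254.3]
```

>>> servo_tool:
  rows: [1,0,0.03,0.01,0,1,0,0.06,0.01,0,1,0,0.08,0.01,0,1,0,0.1,0.01,0,1,0,0.12,0.01,0]

```text
t: 6.67
position: [0.5784, -0.0459, 0.0673]
ee_rot: [0.197, 3.135, 0.0]
contact_force: [0.4, -0.1, -1.6]
gripper_width: 0.168
```

>>> servo_tool:
  rows: [1,0,0.02,0,0,1,0,0.04,0,0,1,0,0.06,0,0,1,0,0.08,0,0,1,0,0.1,0,0]

```text
t: 7.08
position: [0.5797, -0.0362, 0.0673]
ee_rot: [0.197, 3.135, -0.0]
contact_force: [-0.4, -0.1, -1.3]
gripper_width: 0.17
```

```bash
cat >> h.py <<'E'
def al(name=None):
    o=ctrl.get_obs(); p=np.radians(82.8);ux=np.array([np.cos(p),np.sin(p)]);uy=np.array([-ux[1],ux[0]])
    r=o['position'][:2]-np.array([.5919,.0664]); f=o['contact_force'][:2]
    print('along',(r@ux).round(4),'across',(r@uy).round(4),'z',o['position'][2].round(4),'Fal',(f@ux).round(2),'Fac',(f@uy).round(2),'Fz',o['contact_force'][2].round(2),'t',round(o['t'],2))
E
python3 -c "
from h import *
cam('wrist','w7.png');al();cam('side');al()
"
```

```text
along -0.1028 across -0.0007 z 0.0673 Fal 0.4 Fac 0.21 Fz -1.31 t 7.13
along -0.103 across -0.0007 z 0.0673 Fal 0.51 Fac -0.38 Fz -1.56 t 7.18
```

View pics/w7.png

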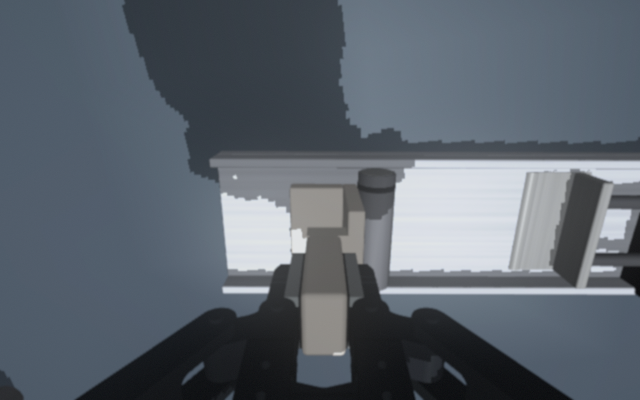

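>>> servo_tool:
  rows: [1,0,0.015,0,0,1,0,0.03,0,0,1,0,0.045,0,0,1,0,0.06,0,0,1,0,0.08,0,0]

```text
t: 7.6
position: [0.5807, -0.0284, 0.0673]
ee_rot: [0.198, 3.135, -0.0]
contact_force: [0.5, 0.7, -1.4]
gripper_width: 0.171
```

>>> servo_tool:
  rows: [1,0,0.02,0,0,1,0,0.04,0,0,1,0,0.06,0,0,1,0,0.08,0,0,1,0,0.1,0,0]

```text
t: 8.02
position: [0.5819, -0.0183, 0.0673]
ee_rot: [0.197, 3.135, 0.0]
contact_force: [0.2, -0.3, -0.6]
gripper_width: 0.172
```

```bash
python3 -c "
from h import *
cam('wrist','w8.png');al();
"
```

```text
along -0.0847 across -0.0007 z 0.0673 Fal 0.87 Fac -1.18 Fz -0.54 t 8.07
```

View pics/w8.png

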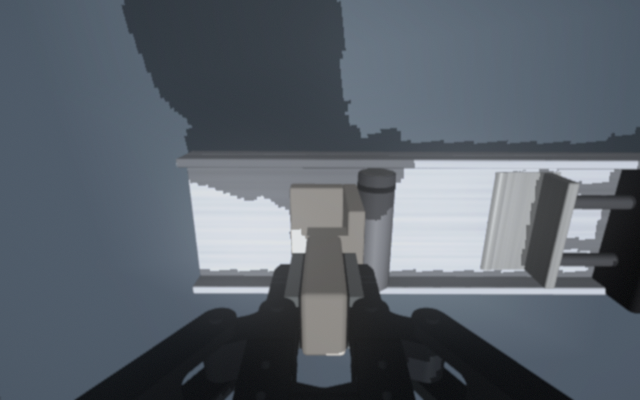

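>>> servo_tool:
  rows: [1,0,0.025,0,0,1,0,0.05,0,0,1,0,0.08,0,0,1,0,0.11,0,0,1,0,0.14,0,0]

```text
t: 8.48
position: [0.5837, -0.0043, 0.0673]
ee_rot: [0.197, 3.135, 0.0]
contact_force: [0.8, -0.6, -1.1]
gripper_width: 0.17
```

>>> servo_tool:
  rows: [1,0,0.03,0,0,1,0,0.06,0,0,1,0,0.09,0,0,1,0,0.12,0,0,1,0,0.15,0,0]

```text
t: 8.9
position: [0.5856, 0.0105, 0.0673]
ee_rot: [0.197, 3.135, 0.0]
contact_force: [-0.3, -0.0, -1.0]
gripper_width: 0.173
```

>>> servo_tool:
  rows: [1,0,0.03,0,0,1,0,0.055,0,0,1,0,0.08,0,0,1,0,0.1,0,0,1,0,0.12,0,0]

```text
t: 9.32
position: [0.5871, 0.0223, 0.0673]
ee_rot: [-0.197, -3.135, 0.0]
contact_force: [-0.1, 1.3, -1.4]
gripper_width: 0.175
```

```bash
python3 -c "
from h import *
cam('wrist','w9.png');al();
"
```

```text
along -0.0438 across -0.0007 z 0.0673 Fal 1.1 Fac 0.12 Fz -1.51 t 9.37
```

View pics/w9.png

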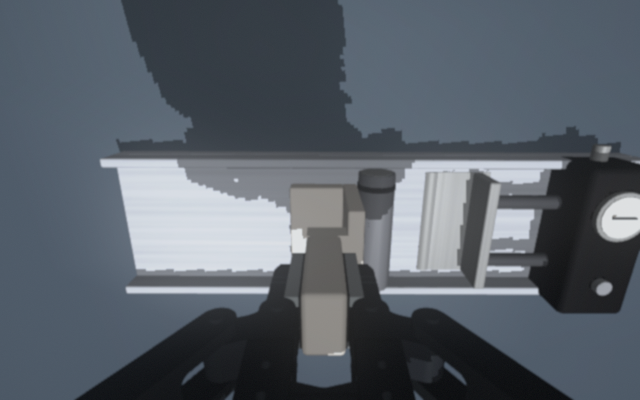

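>>> servo_tool:
  rows: [1,0,0.02,0,0,1,0,0.04,0,0,1,0,0.06,0,0,1,0,0.08,0,0,1,0,0.1,0,0]

```text
t: 9.78
position: [0.5883, 0.0323, 0.0673]
ee_rot: [0.197, 3.135, 0.0]
contact_force: [0.2, 0.7, -1.2]
gripper_width: 0.172
```

>>> servo_tool:
  rows: [1,0,0.015,0,0,1,0,0.03,0,0,1,0,0.045,0,0,1,0,0.06,0,0,1,0,0.075,0,0]

```text
t: 10.2
position: [0.5892, 0.0396, 0.0673]
ee_rot: [0.197, 3.135, -0.0]
contact_force: [0.2, 0.3, -0.7]
gripper_width: 0.176
```

>>> servo_tool:
  rows: [1,0,0.01,0,0,1,0,0.02,0,0,1,0,0.03,0,0,1,0,0.04,0,0,1,0,0.05,0,0]

```text
t: 10.62
position: [0.5899, 0.0445, 0.0673]
ee_rot: [0.197, 3.135, 0.0]
contact_force: [0.5, -0.7, -0.9]
gripper_width: 0.172
```

```bash
python3 -c "
from h import *
cam('wrist','w10.png');al();
"
```

```text
along -0.0217 across -0.0007 z 0.0673 Fal -0.22 Fac 0.78 Fz -1.22 t 10.67
```

View pics/w10.png

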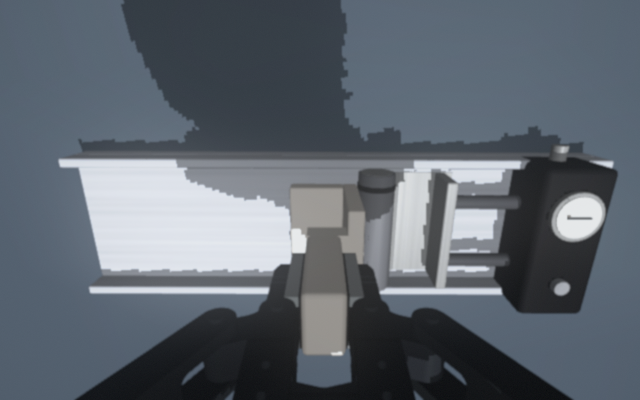

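>>> servo_tool:
  rows: [1,0,0.01,0,0,1,0,0.02,0,0,1,0,0.03,0,0,1,0,0.04,0,0,1,0,0.05,0,0]

```text
t: 11.08
position: [0.5905, 0.0495, 0.0673]
ee_rot: [0.197, 3.135, -0.0]
contact_force: [0.6, -0.5, -1.7]
gripper_width: 0.176
```

```bash
python3 -c "
from h import *
al();
"
```

```text
along -0.0169 across -0.0007 z 0.0673 Fal -0.39 Fac -0.66 Fz -1.7 t 11.08
```

>>> servo_tool:
  rows: [1,0,0.01,0,0,1,0,0.02,0,0,1,0,0.03,0,0,1,0,0.04,0,0,1,0,0.05,0,0]

```text
t: 11.5
position: [0.5912, 0.0545, 0.0673]
ee_rot: [0.197, 3.135, 0.0]
contact_force: [0.5, -0.4, -0.7]
gripper_width: 0.176
```

```bash
python3 -c "
from h import *
cam('wrist','w11.png');al();
"
```

```text
along -0.0116 across -0.0007 z 0.0673 Fal 0.16 Fac 0.62 Fz -1.54 t 11.55
```

View pics/w11.png

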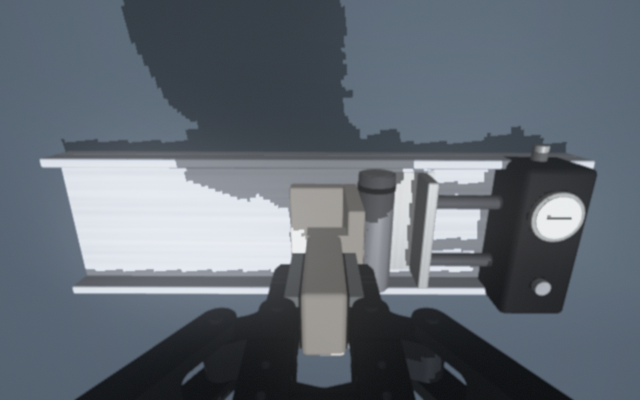

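>>> servo_tool:
  rows: [1,0,0.01,0,0,1,0,0.02,0,0,1,0,0.03,0,0,1,0,0.04,0,0,1,0,0.05,0,0]

```text
t: 11.97
position: [0.5918, 0.0595, 0.0673]
ee_rot: [0.197, 3.135, 0.0]
contact_force: [-0.6, 0.1, -1.4]
gripper_width: 0.174
```

```bash
python3 -c "
from h import *
al();
"
```

```text
along -0.0069 across -0.0007 z 0.0673 Fal -0.01 Fac 0.57 Fz -1.37 t 11.97
```

>>> servo_tool:
  rows: [1,0,0.01,0,0,1,0,0.02,0,0,1,0,0.03,0,0,1,0,0.04,0,0,1,0,0.05,0,0]

```text
t: 12.38
position: [0.5924, 0.0644, 0.0673]
ee_rot: [0.197, 3.135, -0.0]
contact_force: [-0.0, -0.6, -0.7]
gripper_width: 0.171
```

```bash
python3 -c "
from h import *
cam('wrist','w12.png');al();
"
```

```text
along -0.0016 across -0.0007 z 0.0673 Fal 0.0 Fac 0.08 Fz -1.5 t 12.43
```

View pics/w12.png

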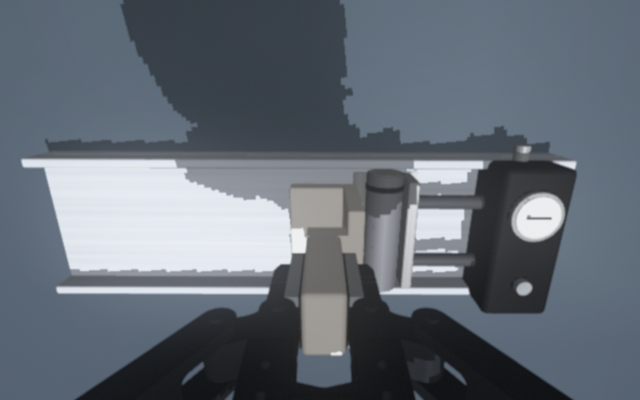

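>>> servo_tool:
  rows: [1,0,0.01,0,0,1,0,0.02,0,0,1,0,0.03,0,0,1,0,0.04,0,0,1,0,0.05,0,0]

```text
t: 12.85
position: [0.593, 0.0692, 0.0673]
ee_rot: [-0.197, -3.135, 0.0]
contact_force: [-0.5, -3.5, -0.3]
gripper_width: 0.17
```

>>> servo_tool:
  rows: [1,0,0.01,0,0,1,0,0.02,0,0,1,0,0.03,0,0,1,0,0.04,0,0,1,0,0.05,0,0]

```text
t: 13.27
position: [0.5936, 0.0739, 0.0672]
ee_rot: [-0.198, -3.135, 0.001]
contact_force: [-0.7, -2.7, -1.3]
gripper_width: 0.173
```

```bash
python3 -c "
from h import *
al();cam('wrist','w13.png');al();cam('side','s13.png');al()
im=cv2.imread('pics/s13.png')[130:260,240:370];cv2.imwrite('pics/s13c.png',cv2.resize(im,None,fx=4.5,fy=4.5,interpolation=cv2.INTER_CUBIC))
"
```

```text
along 0.0076 across -0.0007 z 0.0672 Fal -2.78 Fac 0.32 Fz -1.35 t 13.27
along 0.0081 across -0.0007 z 0.0672 Fal -3.06 Fac 0.25 Fz -1.85 t 13.32
along 0.0082 across -0.0007 z 0.0672 Fal -3.06 Fac 0.32 Fz -1.51 t 13.37
```

View pics/w13.png

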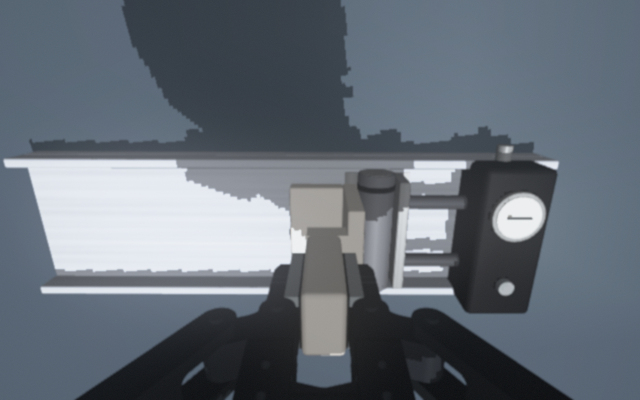

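View pics/s13c.png

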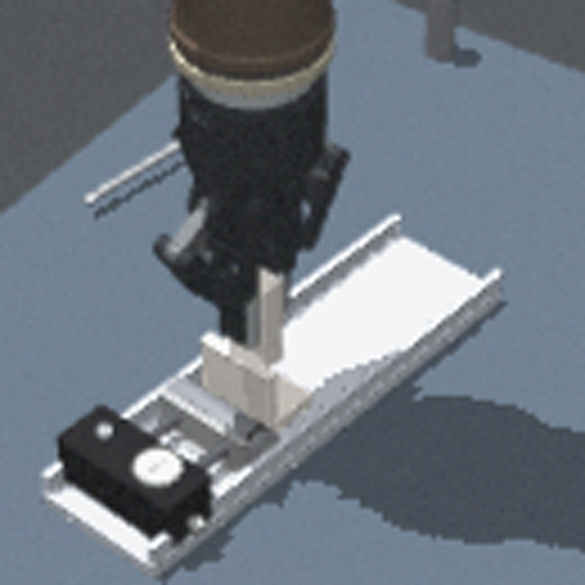

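>>> servo_tool:
  rows: [1,0,0.01,0,0,1,0,0.02,0,0,1,0,0.03,0,0,1,0,0.04,0,0,1,0,0.05,0,0]

```text
t: 13.78
position: [0.5943, 0.0794, 0.0673]
ee_rot: [0.197, 3.135, 0.0]
contact_force: [-0.6, -3.6, -2.6]
gripper_width: 0.171
```

>>> servo_tool:
  rows: [1,0,0.01,0,0,1,0,0.02,0,0,1,0,0.03,0,0,1,0,0.04,0,0,1,0,0.05,0,0]

```text
t: 14.2
position: [0.5949, 0.0842, 0.0673]
ee_rot: [0.197, 3.135, -0.0]
contact_force: [0.0, -3.2, -1.2]
gripper_width: 0.175
```

```bash
python3 -c "
from h import *
al();cam('wrist','w14.png');al()
"
```

```text
along 0.0181 across -0.0007 z 0.0673 Fal -3.16 Fac -0.44 Fz -1.23 t 14.2
along 0.0184 across -0.0007 z 0.0673 Fal -3.21 Fac -1.43 Fz -0.71 t 14.25
```

View pics/w14.png

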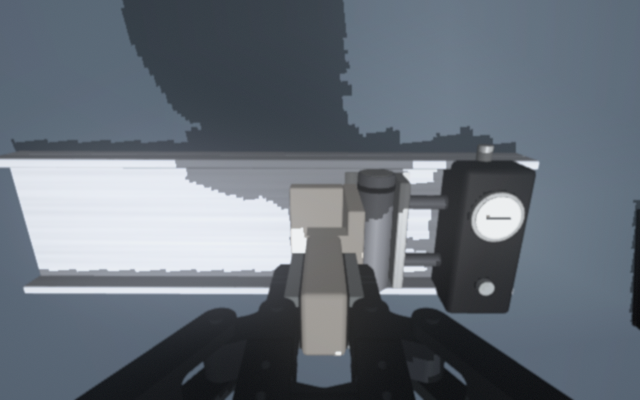

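>>> servo_tool:
  rows: [1,0,0.007,0,0,1,0,0.014,0,0,1,0,0.021,0,0,1,0,0.028,0,0,1,0,0.035,0,0]

```text
t: 14.67
position: [0.5953, 0.0876, 0.0673]
ee_rot: [0.197, 3.135, -0.0]
contact_force: [0.3, -3.5, -1.8]
gripper_width: 0.175
```

>>> servo_tool:
  rows: [1,0,0.005,0,0,1,0,0.01,0,0,1,0,0.015,0,0,1,0,0.02,0,0]

```text
t: 15.0
position: [0.5956, 0.0896, 0.0673]
ee_rot: [0.197, 3.135, -0.0]
contact_force: [0.5, -3.1, -1.4]
gripper_width: 0.173
```

>>> servo_tool:
  rows: [1,0,0.005,0,0,1,0,0.01,0,0,1,0,0.015,0,0]

```text
t: 15.25
position: [0.5958, 0.0911, 0.0673]
ee_rot: [0.197, 3.135, 0.0]
contact_force: [0.3, -3.0, -1.7]
gripper_width: 0.177
```

>>> servo_tool:
  rows: [1,0,0.005,0,0,1,0,0.01,0,0,1,0,0.015,0,0]

```text
t: 15.5
position: [0.596, 0.0926, 0.0673]
ee_rot: [0.197, 3.135, 0.0]
contact_force: [-0.2, -3.0, -1.7]
gripper_width: 0.173
```

```bash
python3 -c "
from h import *
al();cam('wrist','w15.png');al()
"
```

```text
along 0.0265 across -0.0007 z 0.0673 Fal -3.02 Fac -0.15 Fz -1.71 t 15.5
along 0.0267 across -0.0007 z 0.0673 Fal -2.43 Fac -0.8 Fz 0.15 t 15.55
```

>>> servo_tool:
  rows: [1,0,0.005,0,0,1,0,0.01,0,0,1,0,0.015,0,0]

```text
t: 15.8
position: [0.5961, 0.0941, 0.0673]
ee_rot: [-0.197, -3.135, 0.0]
contact_force: [-0.2, -2.6, -0.6]
gripper_width: 0.171
```

>>> servo_tool:
  rows: [1,0,0.005,0,0,1,0,0.01,0,0,1,0,0.013,0,0]

```text
t: 16.05
position: [0.5963, 0.0955, 0.0673]
ee_rot: [0.197, 3.135, 0.0]
contact_force: [0.5, -3.3, -1.3]
gripper_width: 0.171
```

>>> servo_tool:
  rows: [1,0,0.005,0,0,1,0,0.01,0,0,1,0,0.01,0,0]

```text
t: 16.3
position: [0.5963, 0.0957, 0.0673]
ee_rot: [-0.198, -3.135, 0.001]
contact_force: [0.6, -4.4, -0.9]
gripper_width: 0.172
```

```bash
python3 -c "
from h import *
al();cam('wrist','w16.png');al()
"
```

```text
along 0.0297 across -0.0007 z 0.0673 Fal -4.31 Fac -1.17 Fz -0.92 t 16.3
along 0.0297 across -0.0007 z 0.0673 Fal -4.19 Fac -0.84 Fz -0.85 t 16.35
```

View pics/w16.png

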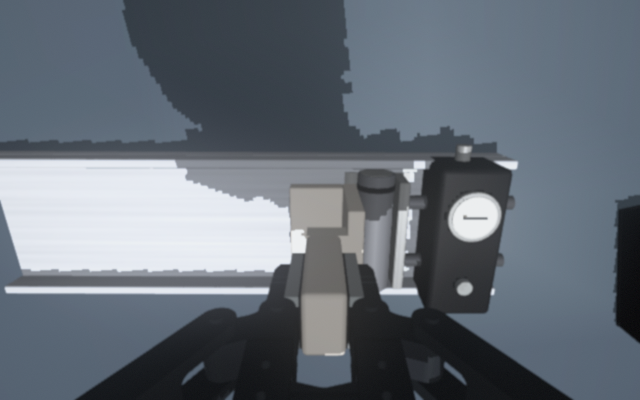

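>>> servo_tool:
  rows: [1,0,0.004,0,0,1,0,0.006,0,0]

```text
t: 16.52
position: [0.5964, 0.0959, 0.0673]
ee_rot: [-0.198, -3.135, 0.002]
contact_force: [-1.0, -6.9, -0.6]
gripper_width: 0.172
```

```bash
python3 -c "
from h import *
al();cam('wrist');al()
"
```

```text
along 0.0298 across -0.0007 z 0.0673 Fal -6.94 Fac 0.15 Fz -0.62 t 16.52
along 0.0298 across -0.0008 z 0.0673 Fal -6.1 Fac -0.65 Fz 0.07 t 16.57
```

>>> servo_tool:
  rows: [1,0,0.003,0,0,1,0,0.006,0,0]

```text
t: 16.73
position: [0.5964, 0.0959, 0.0673]
ee_rot: [-0.199, -3.135, 0.003]
contact_force: [0.1, -7.6, 0.8]
gripper_width: 0.174
```

```bash
python3 -c "
from h import *
al();cam('wrist');al()
"
```

```text
along 0.0299 across -0.0007 z 0.0673 Fal -7.54 Fac -1.02 Fz 0.83 t 16.73
along 0.0299 across -0.0008 z 0.0673 Fal -6.31 Fac -0.54 Fz 0.67 t 16.78
```

>>> servo_tool:
  rows: [1,0,0.005,0,0,1,0,0.005,0,0]

```text
t: 16.95
position: [0.5964, 0.096, 0.0673]
ee_rot: [-0.199, -3.135, 0.004]
contact_force: [-0.7, -7.4, 0.9]
gripper_width: 0.172
```

```bash
python3 -c "
from h import *
al();cam('wrist');al();cam('wrist');al();cam('wrist');al()
"
```

```text
along 0.0299 across -0.0007 z 0.0673 Fal -7.46 Fac -0.24 Fz 0.87 t 16.95
along 0.0299 across -0.0008 z 0.0673 Fal -8.09 Fac 0.51 Fz -0.19 t 17.0
along 0.0299 across -0.0008 z 0.0672 Fal -8.37 Fac -0.17 Fz 0.44 t 17.05
along 0.03 across -0.0007 z 0.0673 Fal -8.47 Fac -0.58 Fz 0.4 t 17.1
```

>>> servo_tool:
  rows: [1,0,0,0,0,1,0,0,0,0,1,0,0,0,0,1,0,0,0,0,1,0,0,0,0]

```text
t: 17.52
position: [0.5964, 0.096, 0.0672]
ee_rot: [-0.199, -3.135, 0.004]
contact_force: [-0.7, -7.1, 0.1]
gripper_width: 0.173
```

>>> servo_tool:
  rows: [1,0,0,0,0,1,0,0,0,0,1,0,0,0,0,1,0,0,0,0,1,0,0,0,0]

```text
t: 17.93
position: [0.5964, 0.096, 0.0673]
ee_rot: [-0.199, -3.135, 0.004]
contact_force: [-0.2, -8.2, 0.9]
gripper_width: 0.175
```

>>> servo_tool:
  rows: [1,0,0,0,0,1,0,0,0,0,1,0,0,0,0,1,0,0,0,0,1,0,0,0,0]

```text
t: 18.35
position: [0.5964, 0.096, 0.0672]
ee_rot: [-0.199, -3.135, 0.004]
contact_force: [-0.6, -8.7, 0.4]
gripper_width: 0.173
```

```bash
python3 -c "
from h import *
al();cam('wrist','w17.png');al();cam('scene','c17.png');al();cam('side','s17.png');al()
im=cv2.imread('pics/s17.png')[130:260,240:370];cv2.imwrite('pics/s17c.png',cv2.resize(im,None,fx=4.5,fy=4.5,interpolation=cv2.INTER_CUBIC))
"
```

```text
along 0.03 across -0.0008 z 0.0672 Fal -8.69 Fac -0.47 Fz 0.42 t 18.35
along 0.0299 across -0.0007 z 0.0672 Fal -7.88 Fac -1.02 Fz 0.37 t 18.4
along 0.0299 across -0.0008 z 0.0673 Fal -8.14 Fac -0.04 Fz 0.17 t 18.45
along 0.03 across -0.0008 z 0.0673 Fal -9.19 Fac -1.12 Fz 0.48 t 18.5
```

View pics/w17.png

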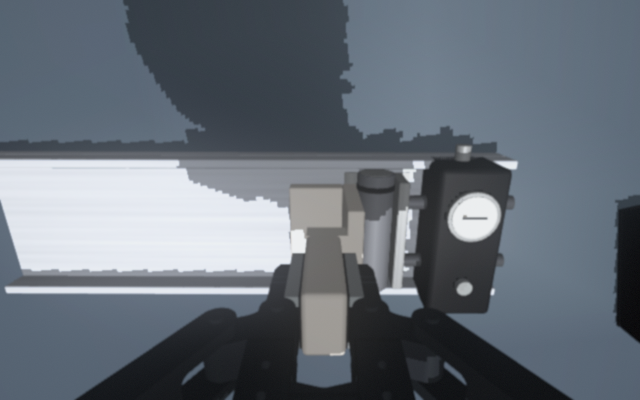

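View pics/s17c.png

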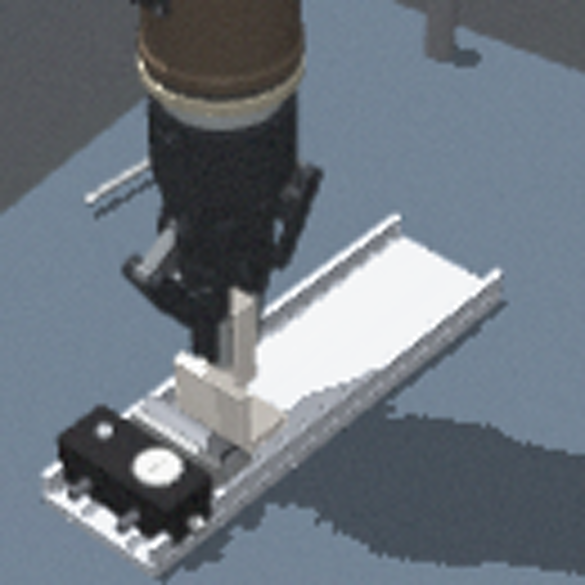

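>>> servo_tool:
  rows: [1,0,-0.015,0,0,1,0,-0.03,0,0,1,0,-0.05,0,0,1,0,-0.08,0,0,1,0,-0.12,0,0]

```text
t: 18.92
position: [0.5951, 0.0873, 0.0674]
ee_rot: [0.195, 3.135, 0.002]
contact_force: [-0.3, -0.2, -0.8]
gripper_width: 0.171
```

>>> servo_tool:
  rows: [1,0,-0.06,0,0,1,0,-0.14,0,0,1,0,-0.25,-0.1,0,1,0,-0.3,-0.4,0,1,0,-0.3,-0.6,0]

```text
t: 19.33
position: [0.5912, 0.0533, 0.129]
ee_rot: [-0.202, -3.135, 0.002]
contact_force: [0.5, -0.5, -0.9]
gripper_width: 0.172
```

```bash
python3 -c "
from h import *
al();cam('wrist','w18.png');cam('side','s18.png');al()
im=cv2.imread('pics/s18.png')[100:260,230:390];cv2.imwrite('pics/s18c.png',cv2.resize(im,None,fx=3.7,fy=3.7,interpolation=cv2.INTER_CUBIC))
go(.47,0.0,.128,82.8)
"
```

```text
along -0.0131 across -0.001 z 0.129 Fal -0.43 Fac -0.58 Fz -0.94 t 19.33
along -0.011 across -0.0033 z 0.1317 Fal 0.22 Fac -0.08 Fz -0.25 t 19.43
pos [0.5938 0.0551 0.1317] tool-y yaw 82.69 t 19.43 F [ 0.11  0.21 -0.25] w 0.175 q7 1.16 tz [ 0.007  0.001 -1.   ]
shift shares [ 1.158 -0.704  0.029] turn share -0.002
```

View pics/w18.png

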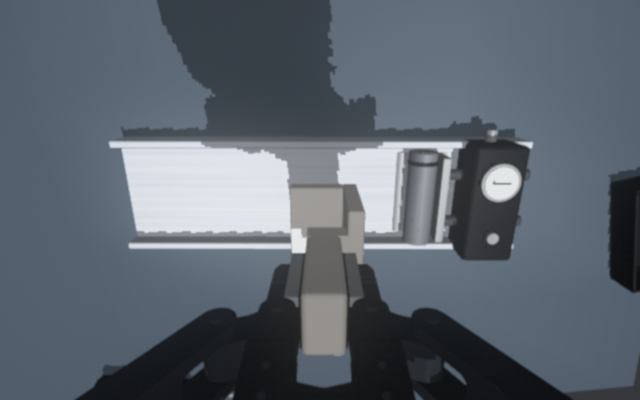

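View pics/s18c.png

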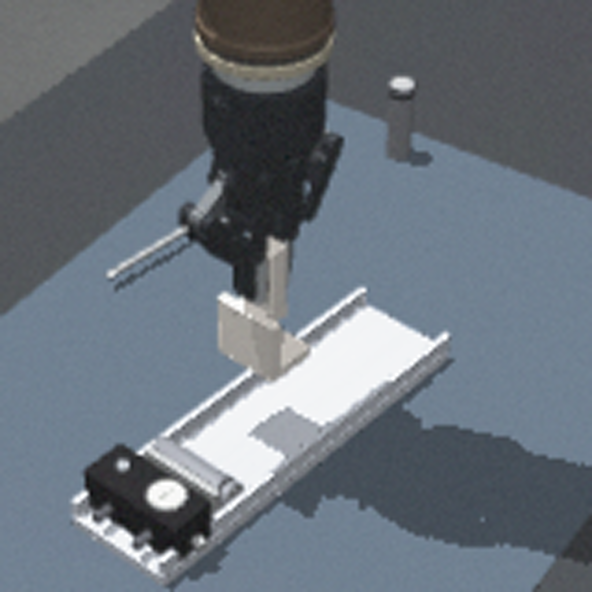

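>>> servo_tool:
  rows: [1,0.25,-0.2,0,0,1,0.5,-0.4,0,0,1,0.8,-0.6,0,0,1,1,-0.7,0,0,1,1,-0.7,0,0]

```text
t: 19.85
position: [0.4782, -0.0037, 0.1268]
ee_rot: [-0.202, -3.131, 0.004]
contact_force: [-0.8, 0.1, -1.5]
gripper_width: 0.175
```

>>> servo_tool:
  rows: [1,0.1,0,0.1,0,1,0.15,0,0.25,0,1,0.15,0,0.4,0,1,0.15,0,0.5,0,1,0.15,0,0.58,0]

```text
t: 20.27
position: [0.4685, 0.0011, 0.0684]
ee_rot: [-0.197, -3.135, -0.0]
contact_force: [0.1, -0.6, -1.1]
gripper_width: 0.172
```

```bash
python3 -c "
from h import *
go(.47,0.0,.053,82.8);cam('scene','c19.png');cam('wrist','w19.png')
go(.47,0.0,.053,82.8)
im=cv2.imread('pics/c19.png')[120:260,260:420];cv2.imwrite('pics/c19c.png',cv2.resize(im,None,fx=4,fy=4,interpolation=cv2.INTER_CUBIC))
"
```

```text
pos [0.4685 0.0011 0.0684] tool-y yaw 82.79 t 20.27 F [ 0.06 -0.57 -1.06] w 0.172 q7 1.21 tz [-0.001  0.    -1.   ]
shift shares [-0.017 -0.009  0.154] turn share -0.0
pos [0.468  0.0012 0.0682] tool-y yaw 82.8 t 20.37 F [ 1.31 -0.84 -0.6 ] w 0.173 q7 1.21 tz [-0.002  0.    -1.   ]
shift shares [-0.021 -0.01   0.152] turn share 0.0
```

View pics/c19c.png

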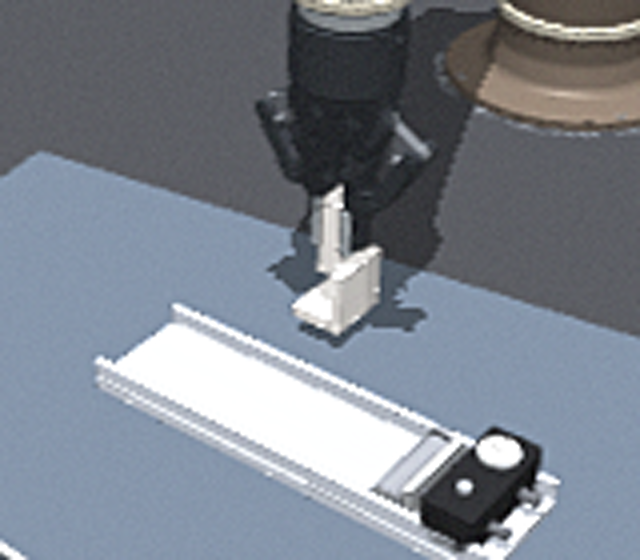

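View pics/w19.png

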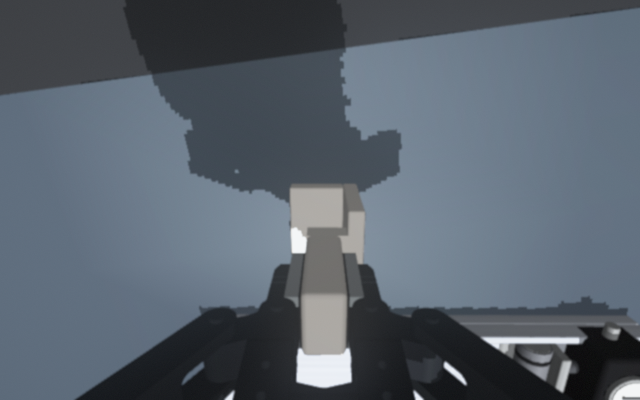

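>>> servo_tool:
  rows: [1,0,0,0.04,0,1,0,0,0.08,0,1,0,0,0.11,0,1,0,0,0.125,0,1,0,0,0.125,0]

```text
t: 20.78
position: [0.4684, 0.0013, 0.0566]
ee_rot: [-0.197, -3.135, 0.0]
contact_force: [-0.4, -0.1, -1.3]
gripper_width: 0.174
```

>>> servo_tool:
  rows: [1,0,0,0.007,0,1,0,0,0.014,0,1,0,0,0.02,0]

```text
t: 21.03
position: [0.4686, 0.0013, 0.0549]
ee_rot: [0.197, 3.135, -0.0]
contact_force: [0.1, -0.7, -1.5]
gripper_width: 0.175
```

```bash
python3 -c "
from h import *
al();cam('wrist');al();cam('wrist');al()"
```

```text
along -0.08 across 0.1141 z 0.0549 Fal -0.67 Fac -0.2 Fz -1.49 t 21.03
along -0.08 across 0.1142 z 0.0548 Fal -0.05 Fac 0.2 Fz -0.73 t 21.08
along -0.08 across 0.1143 z 0.0548 Fal 0.01 Fac -0.53 Fz -1.25 t 21.13
```

>>> servo_tool:
  rows: [1,0,0,0.006,0,1,0,0,0.012,0,1,0,0,0.012,0]

```text
t: 21.38
position: [0.4686, 0.0013, 0.0538]
ee_rot: [0.197, 3.135, -0.0]
contact_force: [-0.9, 0.1, 2.0]
gripper_width: 0.172
```

>>> servo_tool:
  rows: [1,0,0,0.004,0,1,0,0,0.008,0,1,0,0,0.008,0]

```text
t: 21.63
position: [0.4686, 0.0013, 0.0537]
ee_rot: [0.197, 3.135, -0.0]
contact_force: [-4.6, 0.4, 13.6]
gripper_width: 0.175
```

```bash
python3 -c "
from h import *
al();cam('wrist');al();cam('wrist');al()"
```

```text
along -0.08 across 0.1142 z 0.0537 Fal -0.18 Fac 4.61 Fz 13.57 t 21.63
along -0.08 across 0.1141 z 0.0538 Fal -0.09 Fac 4.67 Fz 14.09 t 21.68
along -0.08 across 0.1141 z 0.0537 Fal 0.01 Fac 3.9 Fz 12.78 t 21.73
```

>>> servo_tool:
  rows: [1,0,0,-0.007,0,1,0,0,-0.007,0,0.6,0,0,-0.007,0,0.3,0,0,-0.007,0,0.2,0,0,-0.007,0]
  newtons: 30

```text
t: 22.15
position: [0.4685, 0.0013, 0.0534]
ee_rot: [-0.197, -3.135, -0.0]
contact_force: [-0.2, 0.1, -0.6]
gripper_width: 0.398
```

>>> servo_tool:
  rows: [0.2,0,0,0,0,0.2,0,0,0,0,0.2,0,0,0,0,0.2,0,0,0,0]

```text
t: 22.48
position: [0.4685, 0.0013, 0.0534]
ee_rot: [-0.197, -3.135, -0.0]
contact_force: [-0.2, 0.5, -1.0]
gripper_width: 0.402
```

```bash
python3 -c "
from h import *
go(.4686,.0013,.15,82.8);cam('wrist','w20.png')"
```

```text
pos [0.4685 0.0013 0.0534] tool-y yaw 82.8 t 22.48 F [-0.23  0.48 -1.02] w 0.402 q7 1.2 tz [-0.  0. -1.]
shift shares [-0.001 -0.    -0.966] turn share -0.0
```

View pics/w20.png

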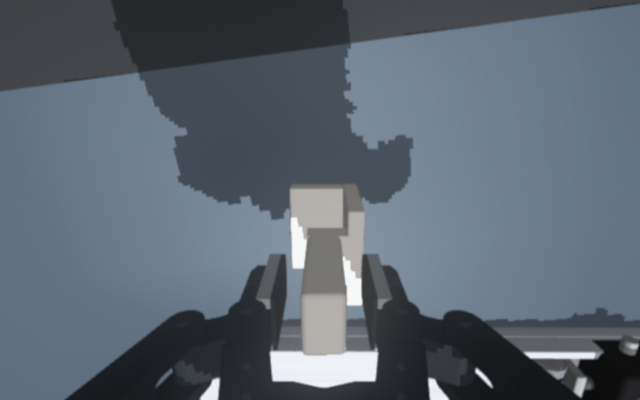

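Free on both sides; retreat straight up.

>>> servo_tool:
  rows: [0.2,0,0,-0.1,0,0.2,0,0,-0.3,0,0.2,0,0,-0.6,0,0.2,0,0,-0.9,0,0.2,0,0,-1,0]

```text
t: 22.95
position: [0.4703, 0.0016, 0.1579]
ee_rot: [0.197, 3.13, 0.001]
contact_force: [0.4, -0.6, 0.3]
gripper_width: 0.397
```

>>> servo_tool:
  rows: [0.2,0,0,-0.3,0,0.2,0,0,-0.6,0,0.2,0,0,-0.6,0,0.2,0,0,-0.6,0,0.2,0,0,-0.6,0]

```text
t: 23.37
position: [0.4681, 0.0012, 0.2133]
ee_rot: [-0.197, -3.135, 0.0]
contact_force: [-1.5, 0.2, -0.3]
gripper_width: 0.405
```

```bash
python3 -c "
from h import *
cam('scene','c21.png');cam('side','s21.png');cam('wrist','w21.png');al()
im=cv2.imread('pics/c21.png')[120:290,260:490];cv2.imwrite('pics/c21c.png',cv2.resize(im,None,fx=3.4,fy=3.4,interpolation=cv2.INTER_CUBIC))"
```

```text
along -0.0802 across 0.1151 z 0.2123 Fal -0.32 Fac -0.75 Fz 0.43 t 23.52
```

View pics/c21c.png

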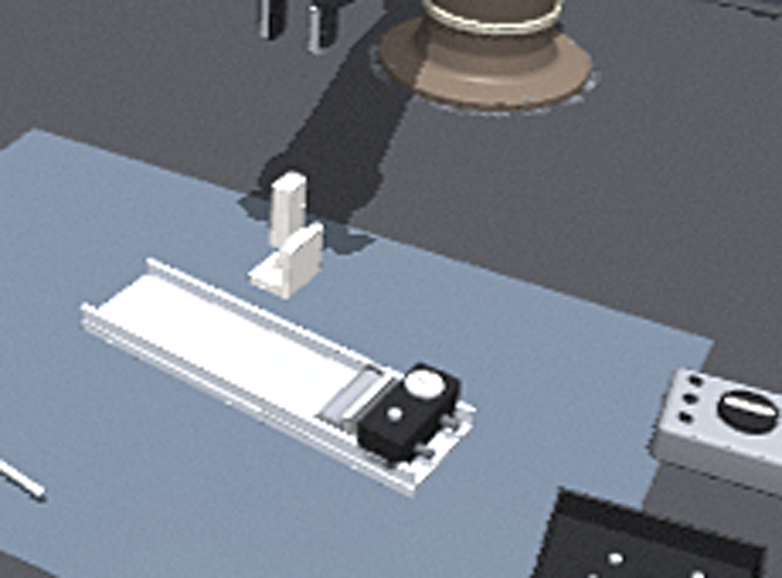

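View pics/s21.png

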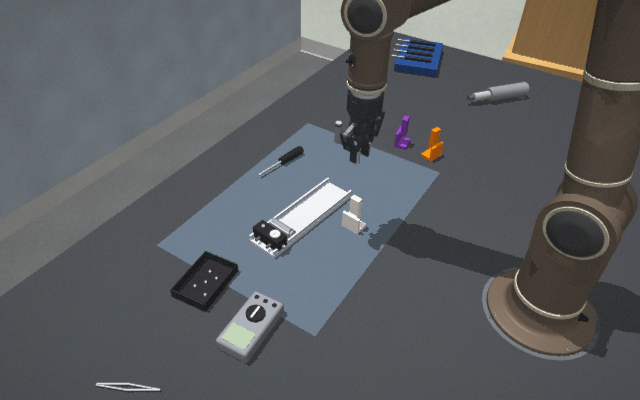

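View pics/w21.png

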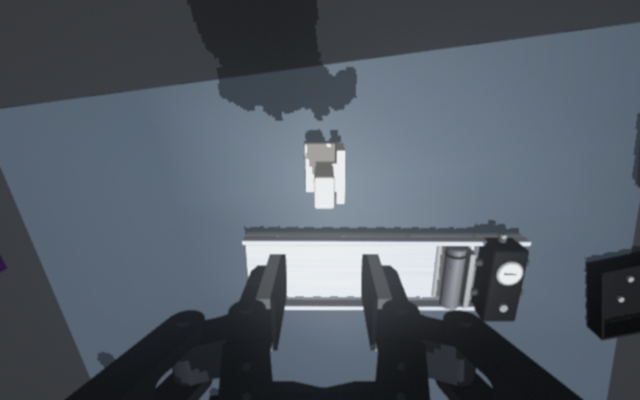

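The paddle stands upright beside the tester (wrist view about (323,175)). The cell lies in the cradle at (457,280) and the cradle is against the block. The other things are where they were.

```bash
python3 -c "
from h import *
print(workorder.finish_job())"
```

```text
the job is handed in; nothing more can be done
None
```

I carried out the task and handed the job in at about 23.5 s on the robot clock; no verdict came back.

- **Rolling:** I gripped the white paddle by its handle and rolled the cell along the track and over the lip at 12–36 mm/s. The paddle's underside was about 3.6 mm above the track floor.
- **Sliding and pressing:** The cradle slid at about 3 N. After roughly 27 mm of sliding the tool stopped moving and the force climbed, which I took as the stop. I held about 8 N there for about 1.5 s; single readings ran from 7.1 to 9.2 N, with sensor noise of about ±1 N.
- **Placing:** I backed off slowly and stood the paddle upright on the bench on the robot's side of the tester, about 45 mm from the track wall. Then I released it and rose clear.

**Last checks:** All three cameras showed the cell in the cradle and the cradle's guide rods through the block as they were while pressing. The paddle was upright, and the bystanders and look-alikes that were in view looked undisturbed.

**Measurements that disagreed:** Two camera measurements of the distance along the track differed by about 5 mm, so I found the cell and the stop by contact and force instead. I did not measure the cradle's home position directly; it rests on the force climb and the pictures.

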